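# Weigh the small hardener tin behind the draught door

## Task

Get the scale ready for weighing the hardener: first take the yellow wedge pack out of the way of the draught guard's door and stand it upright in the plywood tray, then set the smaller of the two steel tins gently in the centre of the sprung scale pan, without driving the pan down to its stop. Then push the guard's door shut until it has clicked home on its roller catch and stays there by itself, and last press the weigh button on the pod right down once and let it go. Leave the big tin and the other tools where they lie.

Things in the scene. Friction and masses are not known exactly. Their poses are not given: they have to be found in the camera images.
- guard: Fixed open-topped draught guard of aluminium sheet round a scale. Origin on the shelf under the centre of the square box (190 x 190 mm outside, walls 4 mm, 115 mm high). Its front (guard -x) is closed by the door; walls at y = +95, y = -95 and x = +95 mm. The grey control pod (75 x 120 mm, top 46 mm above the shelf) stands behind the back wall, centred at x = +158 mm. z up.
- door (a joint): Door angle (rad): 0 shut on its stop, 1.65 wide open, counter-clockwise from above. Upright hinge at guard x = -97, y = -92 mm; the free edge swings out to guard -x. Nearly free hinge (0.04 N m friction): it stays where left. The catch first touches at 0.065 rad (12 mm short of shut at the edge), takes about 5 N at the edge to pass, then draws the door to 0 and holds it.
- door_hinge (a point): Point on the hinge line, 62 mm above the shelf (mid-height of the door). Axes turn with the door and equal the guard's when shut: +y runs along the door to its free edge, -x is its outer side (to push). Aluminium sheet, 183 mm wide, 6 mm thick (outer face at x = -4 mm), from 10 to 114 mm above the shelf.
- door_edge (a point): Middle of the door's free edge, 184 mm from the hinge, 62 mm above the shelf; same axes as door_hinge. Above it, 8 mm towards the hinge, a small steel striker pin stands on the door's top, up to 128 mm above the shelf; when shut it sits behind the catch's sprung roller on the guard at that height.
- pan (a joint): How far the scale pan is pressed down (m): 0 unloaded, 0.016 at its stop; spring 800 N/m, damped. The tin alone presses it 2.5 to 5 mm.
- pan_top (a point): Centre of the pan's upper face: flat round steel plate, radius 55 mm, 60 mm above the shelf when unloaded, with a thin ring marked round its centre (radius 26 mm); it moves with the pan. z up.
- button (a joint): Travel of the weigh button (m): 0 released, 0.006 fully down; springs back. About 5 N presses it down. Counts as pressed beyond 0.004.
- button_top (a point): Centre of the top face of the round white weigh button (radius 14 mm) on the control pod; pressed straight down.
- pack_mid (a point): Centre (45 mm up) of the wedge pack: yellow plastic block-shaped pack standing upright, 56 mm along its x, 40 mm along its y, 90 mm tall, about 0.16 kg. At the start it stands in the door's swing.
- tray_in (a point): Centre of the inner floor (4 mm above the shelf) of the fixed open plywood tray: inside 152 mm along its x, 132 mm along its y, walls 4 mm thick, 35 mm high above the shelf. z up.
- small_tin_mid (a point): Centre (30 mm up) of the smaller steel tin, the hardener: closed cylinder, 50 mm across, 60 mm tall, 0.2 to 0.4 kg, upright on the shelf.
- big_tin_mid (a point): Centre (47 mm up) of the big steel tin: 66 mm across, 95 mm tall. It may stand in either of the two tins' places. Leave it.
- trowel: Gauging trowel lying flat, about 300 mm long; origin on the shelf between blade (+x) and wooden handle (-x, 30 mm thick). Leave it.
- tile_file: Silver tile file, 270 mm long, 22 mm high, lying along its x; origin on the shelf near its middle. Leave it.
- tape_measure: Black tape measure, 65 x 32 x 60 mm, standing; origin under its centre. Leave it.
- spacer_tub: White lidded tub of tile spacers, 66 mm across, 50 mm tall; origin under its centre. Leave it.
Things that resemble listed ones, but are neither listed nor needed, are in the scene too. Of the things shaped like the part that bears tray_in, the wooden one is meant.

How it is judged:
On the way, in this order (a step that is already met when the one before it is completed fails the run):
1. the wedge pack stands upright in the tray, let go (x of pack_mid in the frame of tray_in between -0.055 and 0.055 m and y of pack_mid in the frame of tray_in between -0.05 and 0.05 m and z of pack_mid in the frame of tray_in below 0.05 m and angle between pack_mid's own z axis and vertical below 0.15 rad and contact force between the fingers and wedge_pack below 0.1 N and linear speed of wedge_pack below 0.02 m/s), for 0.2 s.
2. the small tin stands centred on the pan, let go (horizontal distance between small_tin_mid and pan_top below 0.015 m and z of small_tin_mid in the frame of pan_top between 0.025 and 0.035 m and angle between small_tin_mid's own z axis and vertical below 0.1 rad and value of joint pan above 0.0015 m and contact force between the fingers and small_tin below 0.1 N and linear speed of small_tin below 0.02 m/s), for 0.3 s.
3. the door is seated on its catch, not held by the fingers, the tin still on the pan (value of joint door below 0.02 rad and horizontal distance between small_tin_mid and pan_top below 0.015 m and z of small_tin_mid in the frame of pan_top between 0.025 and 0.035 m and angle between small_tin_mid's own z axis and vertical below 0.1 rad and value of joint pan above 0.0015 m and contact force between the fingers and small_tin below 0.1 N and contact force between each of the arm, the fingers and door below 0.1 N), for 0.2 s.
4. the weigh button is pressed right down with the door seated (value of joint door below 0.02 rad and horizontal distance between small_tin_mid and pan_top below 0.015 m and z of small_tin_mid in the frame of pan_top between 0.025 and 0.035 m and angle between small_tin_mid's own z axis and vertical below 0.1 rad and value of joint pan above 0.0015 m and contact force between the fingers and small_tin below 0.1 N and value of joint button above 0.004 m), for 0.05 s.
At the end, for the whole second after the job is handed in: Wedge pack upright (0.15 rad) on the tray floor; small tin upright (0.1 rad) on the pan within 15 mm of its centre, pressing it down; door on its catch (under 0.02 rad); button pressed beyond 4 mm and up again; all released and at rest (all of step 1 and all of step 2 and value of joint door below 0.02 rad and value of joint button below 0.002 m); the robot touches nothing.
It fails at once if the big tin is moved more than 30 mm (distance of big_tin_mid from where it was at the start of the episode above 0.03 m).
It fails at once if the trowel, file, tape measure or spacer tub is moved more than 30 mm (distance of any of trowel, tile_file, tape_measure, spacer_tub from where it was at the start of the episode above 0.03 m).
It fails at once if the pan is driven down to its stop (value of joint pan above 0.0148 m).
It also fails if it takes over 72 s, if anything falls off the work surface, if the arm or the gripper's body presses on something with over 40 N, if the wrist force passes 120 N, or if a joint passes its speed limit or range.

## Robot

A 6-joint arm with a two-finger parallel gripper is mounted at the origin on the work surface. World frame = base frame: x ahead of the robot, y to its left, z up, the work surface at z = 0. Lengths are in m, angles in rad, forces in N, time in s.
With the tool pointing down it reaches from about 0.35 to 0.975 m from the base axis. Payload 4.9 kg.
Tool frame: the origin (TCP) lies at the very end of the fingers, on their centre line; the grasp point (between the pads) lies 19 mm behind it; z points along the fingers, x is the direction in which the jaws open and shut, and the axes are right-handed (so a half turn about z gives the same grasp; the last joint's range is limited). The gripper opens to 85 mm and grips with 20 to 120 N. Pads are 22 mm wide; open, the fingers measure 114 mm over their backs; the gripper's body (76 mm by 85 mm) begins 54 mm behind the grasp point. The pads swing forward as they close: fully open they stand 13 mm farther back than shut.
Start: joints at [-1.424, 0.053, 1.613, -0, 1.476, -0.119], TCP at [0.164, -0.603, 0.231] pointing down, gripper open.
Joint ranges: [-3.01, 3.01], [-1.01, 2.22], [0.06, 2.58], [-1.02, 4.17], [0.09, 2.62], [-3.14, 3.14]. Speed limits (rad/s): [2.57, 2.57, 3.14, 3.14, 3.14, 3.14].

## Interface

Orientations are given as a rotation vector (axis times angle).
In Python, from station import ctrl, get_image, calibration, job gives the robot as it stands.
- The arm moves only by the tool jog_arm, never from a script. Its argument "deltas" is a list of rows, each a list of 3 entries, a list of its own where there are three numbers: the turn, a rotation vector about the tool's x, y, z in degrees, then the shift along the tool's x, y, z in m, then the finger opening in m, from 0 to 0.0854. In form: [[[ax, ay, az], [tx, ty, tz], gripper], ...]. A call has 1 to 12 rows; each row is the pose to reach, as a shift and turn from the pose commanded when the call began, along the tool's axes at that moment; what a row does not reach only later rows make up. A row lasts 1/12 s, in which the tool goes at most 41.7 mm and 7.16 degrees, less where a joint would pass 70% of its speed; a pose out of reach is approached as far as the arm can. A call with a gripper value outside its range is refused whole. The fingers move at their own pace and stop on an object; "squeeze" is the grip in N (left out, the last holds). Time passes only in rows, so rows that repeat a pose let the fingers close. It gives the time, the measured TCP pose, the force and the opening at its end, in the units of the state.
- ctrl.get_obs(): the state, without advancing time (a new reading comes with each control period).
- get_image(name): name is "scene" or "top" or "wrist"; returns the picture (400x640x3 uint8, red, green, blue); there is no depth.
- calibration(name): a dict with "mtx" (3x3 intrinsics, pixels), "k1" (the pictures are not rectified: a ray, as slopes to the right and down, at radius r is drawn at 1 + k1 r^2 times it, then the intrinsics apply), "origin" and "rotation" of the camera in the world; the wrist camera has in their place "tool_from_camera" (4x4, takes a point from camera to tool coordinates, whose origin is the TCP and whose axes are the tool frame's). Camera axes: x right, y up, looking along -z (the intrinsics and any distortion apply to the point x, -y, -z); pixel columns grow to the right and rows downward; lengths in m; the calibration is good to about 2 mm. A picture is of the moment at which its call begins: read the wrist's pose just before it. calibration takes no time and is no camera call.
- job.finish_job(): hands the job in, once; it reports no verdict.
The state is a dict: "t": time; "q": joint angles; "dq": joint speeds; "effort": joint torques, N m; "tool_pos": TCP position; "tool_rot": TCP orientation; "contact_force": force on the tool from outside, world axes, zero at the start; "wrist_torque": the same for the moment, N m; "opening": finger opening in m.
Only numpy, scipy, OpenCV 4.12 (cv2) and the standard library are available. Lean on these libraries where they do the work, as an engineer would, in place of code of your own. Each camera call takes 0.05 s, during which the arm holds its last target.

## Working session

There is one attempt and no reset: what is moved stays moved. The work goes in short steps, Python scripts to look and compute and a tool call to move; the robot and the scene stay as the last step left them, time stands still between calls to the robot, and variables do not carry over. Pictures are saved under pics/ and viewed, and the job is handed in when it is done.

Besides the shell and the picture viewer there is one more tool, called after ">>>" as a command line: name --argument value ..., lists and objects as JSON in quotes. jog_arm: Moves the arm, as the interface text tells. Its arguments: {"type":"object","properties":{"deltas":{"type":"array","items":{"type":"array"}},"squeeze":{"type":"number"}},"required":["deltas"]}

```bash
ls; mkdir -p pics
python3 - <<'E'
from station import ctrl, get_image, calibration, job
import cv2
for n in ("scene","top","wrist"):
    im=get_image(n); cv2.imwrite(f"pics/{n}0.png",im[:,:,::-1])
    print(n,calibration(n))
print(ctrl.get_obs())
E
```

```text
pics
scene {'mtx': array([[485.01020633,   0.        , 312.75129935],
       [  0.        , 485.01020633, 202.94243372],
       [  0.        ,   0.        ,   1.        ]]), 'k1': 0.01241738911257753, 'origin': array([1.43084838, 0.74756483, 1.08004186]), 'rotation': array([0.44502939, 0.9928119 , 2.10426196])}
top {'mtx': array([[391.36820433,   0.        , 326.30293403],
       [  0.        , 391.36820433, 196.47957705],
       [  0.        ,   0.        ,   1.        ]]), 'k1': 0.02209082287224435, 'origin': array([ 0.36064261, -0.05277515,  1.20562405]), 'rotation': array([ 0.08365464, -0.12143038, -1.5914583 ])}
wrist {'mtx': array([[332.9978463 ,   0.        , 316.61333457],
       [  0.        , 332.9978463 , 197.07702915],
       [  0.        ,   0.        ,   1.        ]]), 'k1': -0.023650444437466493, 'tool_from_camera': array([[ 9.99999881e-01,  1.19792651e-04,  4.72020314e-04,
        -5.75787868e-04],
       [ 2.68264472e-04, -9.44454510e-01, -3.28642065e-01,
        -8.48394546e-02],
       [ 4.06432810e-04,  3.28642152e-01, -9.44454430e-01,
        -1.43124820e-01],
       [ 0.00000000e+00,  0.00000000e+00,  0.00000000e+00,
         1.00000000e+00]])}
{'t': 0.15, 'q': array([-1.42397166e+00,  5.32326107e-02,  1.61396703e+00, -3.83087938e-06,
        1.47601327e+00, -1.18989482e-01]), 'dq': array([ 0.00101837, -0.00230515, -0.00411212,  0.0002882 ,  0.000341  ,
        0.00150494]), 'effort': array([ 2.66823590e-04, -3.94242311e+01, -3.70721626e+01, -1.14026830e-04,
        4.64446450e-03, -2.51780271e-06]), 'tool_pos': array([ 0.16411855, -0.60256446,  0.23033537]), 'tool_rot': array([-2.49533159e+00,  1.90678841e+00,  1.82804352e-03]), 'contact_force': array([ 0.11963625,  0.62524717, -0.00138549]), 'wrist_torque': array([ 0.03779788, -0.0216444 ,  0.03091039]), 'opening': 0.08544230991586484}
```

View pics/scene0.png

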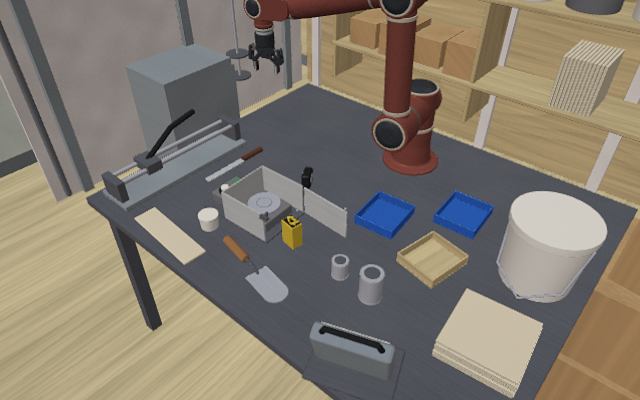

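View pics/top0.png

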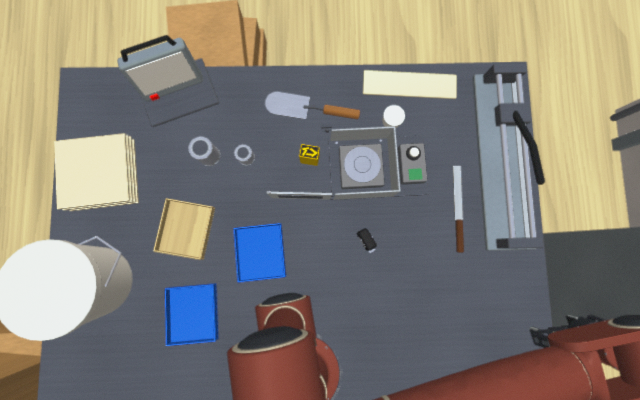

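View pics/wrist0.png

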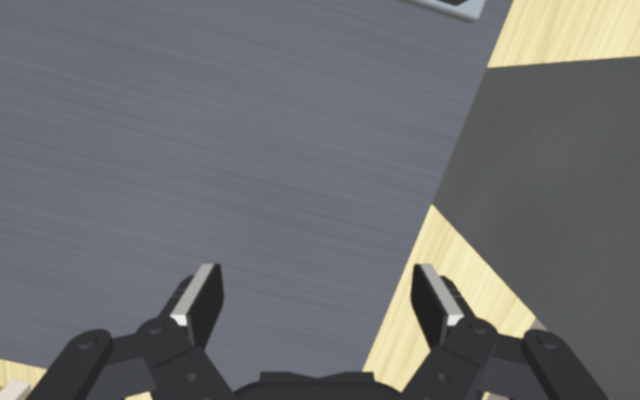

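The top view shows the pack at about (309,153), the small tin at (244,154), the guard centred at about (363,163), its door open along the row-194 line, the pod at (413,163) and the tray at (184,229). I'll enlarge for exact points.

```bash
cat > h.py <<'E'
import numpy as np, cv2
from scipy.spatial.transform import Rotation as R
from station import ctrl, get_image, calibration, job
def cam(n,obs=None):
    c=calibration(n)
    if n=="wrist":
        T=c["tool_from_camera"]; Rt=R.from_rotvec(obs["tool_rot"]).as_matrix()
        return c, Rt@T[:3,:3], obs["tool_pos"]+Rt@T[:3,3]
    return c, R.from_rotvec(c["rotation"]).as_matrix(), c["origin"]
def ray(n,u,v,obs=None):
    c,Rc,o=cam(n,obs); K=c["mtx"]
    p=cv2.undistortPoints(np.array([[[u,v]]],float),K,np.array([c["k1"],0,0,0]))[0,0]
    return o,Rc@np.array([p[0],-p[1],-1.])
def px2w(n,u,v,z,obs=None):
    o,d=ray(n,u,v,obs); return o+d*(z-o[2])/d[2]
def w2px(n,P,obs=None):
    c,Rc,o=cam(n,obs); q=(np.atleast_2d(P)-o)@Rc; q=q*[1,-1,-1]
    return cv2.projectPoints(q,np.zeros(3),np.zeros(3),c["mtx"],np.array([c["k1"],0,0,0]))[0][:,0]
def crop(src,dst,x0,y0,x1,y1,s):
    im=cv2.imread(src)[y0:y1,x0:x1]
    im=cv2.resize(im,None,fx=s,fy=s,interpolation=cv2.INTER_CUBIC)
    for x in range((x0+9)//10*10,x1,10):
        cv2.putText(im,str(x),(int((x-x0+.5)*s),8),0,.3,(0,0,255),1); cv2.line(im,(int((x-x0+.5)*s),10),(int((x-x0+.5)*s),14),(0,0,255),1)
    for y in range((y0+9)//10*10,y1,10):
        cv2.putText(im,str(y),(0,int((y-y0+.5)*s)+3),0,.3,(0,0,255),1); cv2.line(im,(20,int((y-y0+.5)*s)),(24,int((y-y0+.5)*s)),(0,0,255),1)
    cv2.imwrite(dst,im)
E
python3 - <<'E'
from h import *
crop("pics/top0.png","pics/top0a.png",260,110,435,210,4.5)
crop("pics/top0.png","pics/top0b.png",145,125,265,270,4)
crop("pics/scene0.png","pics/scene0a.png",195,150,365,260,4.6)
E
```

```text
(no output)
```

View pics/top0a.png

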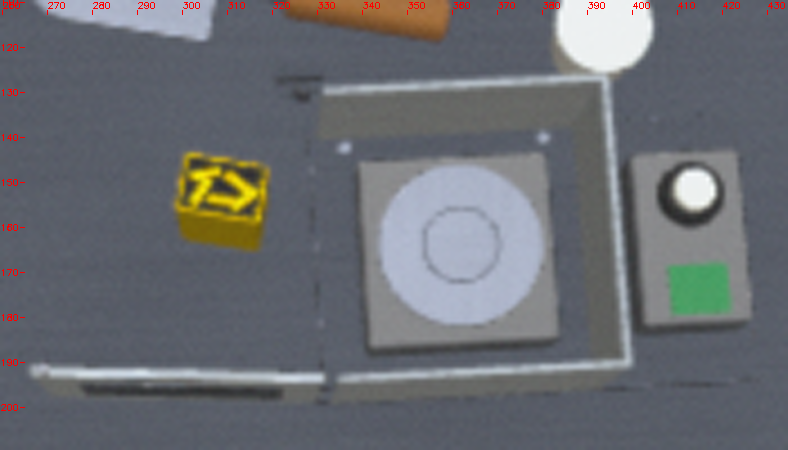

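View pics/top0b.png

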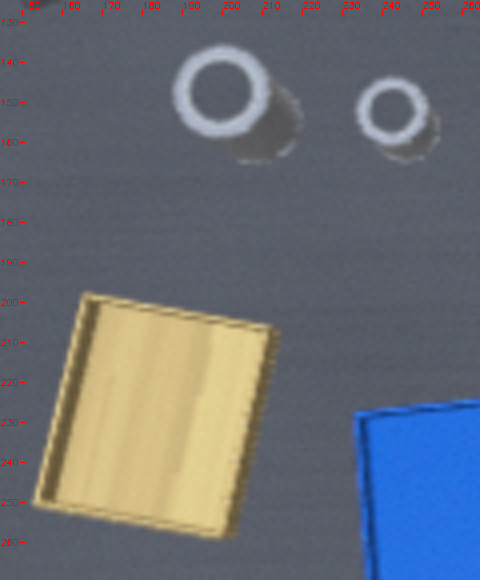

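View pics/scene0a.png

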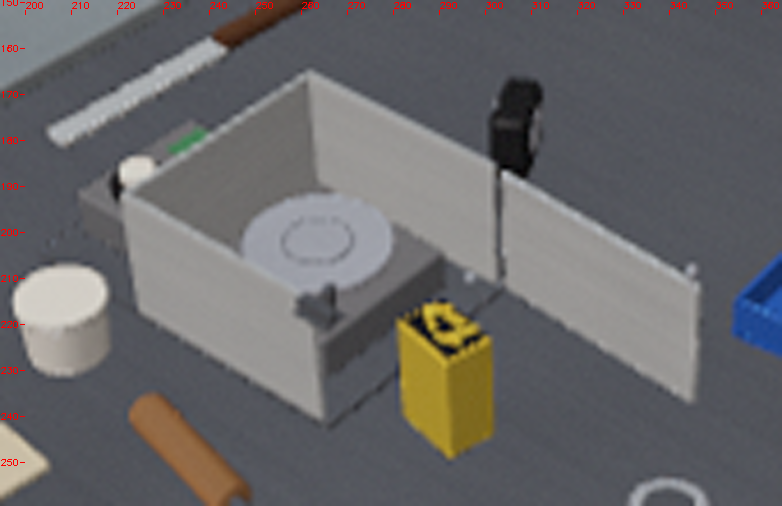

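Run:
```python
from h import *
np.set_printoptions(precision=4,suppress=True)
f=lambda L,z:np.array([px2w("top",u,v,z) for u,v in L])
pk=f([(300.8,143.3),(319.5,146.2),(318.2,158.8),(299,156.2)],.09)
print("pack",pk,pk.mean(0),np.linalg.norm(np.diff(pk,axis=0),axis=1))
g=f([(330.6,129.7),(394.2,126.8),(399.7,190.4),(334.2,193.9)],.115)
print("guard",g,g.mean(0),np.linalg.norm(np.diff(g,axis=0),axis=1))
print("pan",f([(362,163.9)],.06),"btn",f([(413.9,151.5)],.055))
print("door",f([(267.9,191.7),(331.7,193.7)],.114))
print("small",f([(242.5,152.25)],.06),"big",f([(199.75,147.25)],.095))
t=f([(165.5,197.75),(213.5,206.5),(202.5,259),(153.25,250.25)],.035)
print("tray",t,t.mean(0),np.linalg.norm(np.diff(t,axis=0),axis=1))
# scene checks
for nm,P in dict(pack=pk.mean(0),pan=f([(362,163.9)],.06)[0],small=f([(242.5,152.25)],.06)[0],btn=f([(413.9,151.5)],.055)[0],tray=t.mean(0)).items(): print(nm,w2px("scene",P))
crop("pics/scene0.png","pics/scene0b.png",320,220,480,310,4.6)
```

```text
pack [[ 0.6647 -0.0107  0.09  ]
 [ 0.655  -0.0651  0.09  ]
 [ 0.6175 -0.0605  0.09  ]
 [ 0.6263 -0.0049  0.09  ]] [ 0.6409 -0.0353  0.09  ] [0.0553 0.0378 0.0564]
guard [[ 0.6964 -0.0979  0.115 ]
 [ 0.7016 -0.2817  0.115 ]
 [ 0.5159 -0.2886  0.115 ]
 [ 0.51   -0.1031  0.115 ]] [ 0.606  -0.1928  0.115 ] [0.1839 0.1858 0.1856]
pan [[ 0.6062 -0.1913  0.06  ]] btn [[ 0.6423 -0.3504  0.055 ]]
door [[ 0.5203  0.0829  0.114 ]
 [ 0.5108 -0.0962  0.114 ]]
small [[0.6486 0.1642 0.06  ]] big [[0.6567 0.2799 0.095 ]]
tray [[0.5202 0.3961 0.035 ]
 [0.4908 0.2544 0.035 ]
 [0.3369 0.2842 0.035 ]
 [0.3662 0.4268 0.035 ]] [0.4285 0.3404 0.035 ] [0.1447 0.1567 0.1456]
pack [[290.7994 220.7611]]
pan [[263.7184 201.8025]]
small [[339.9681 259.8405]]
btn [[223.7428 188.8629]]
tray [[431.6127 252.9393]]
```

View pics/scene0b.png

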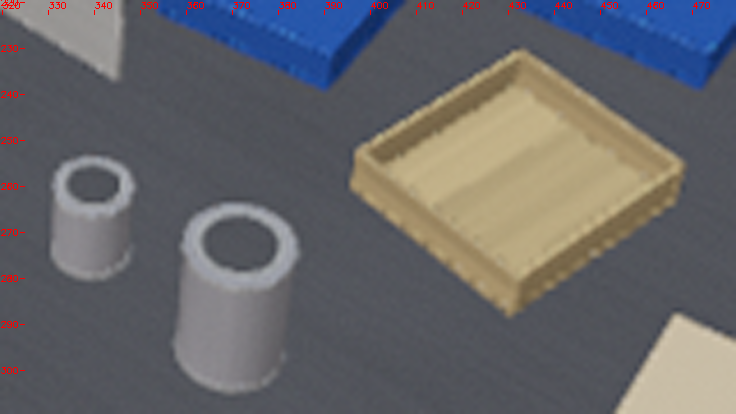

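```bash
cat >> h.py <<'E'
np.set_printoptions(precision=4,suppress=True)
def plan(pos,yawdeg,flip=True):
    """tool x at world yaw; z down"""
    o=ctrl.get_obs(); Rt=R.from_rotvec(o["tool_rot"]).as_matrix()
    print("t",o["t"],"pos",o["tool_pos"],"xyaw",np.degrees(np.arctan2(Rt[1,0],Rt[0,0])),"z",Rt[:,2],"q",o["q"],"open",o["opening"],"F",o["contact_force"])
    out=[]
    for k in (0,180):
        a=np.radians(yawdeg+k); x=np.array([np.cos(a),np.sin(a),0]); z=np.array([0,0,-1.]); T=np.c_[x,np.cross(z,x),z]
        print("yaw",yawdeg+k,"turn",np.degrees(R.from_matrix(Rt.T@T).as_rotvec()),"shift",Rt.T@(np.array(pos)-o["tool_pos"]))
E
python3 -c "
from h import *
plan([.641,-.035,.2],-8.5)"
```

```text
t 0.15 pos [ 0.1641 -0.6026  0.2303] xyaw -74.76994164231746 z [-0.0002  0.0016 -1.    ] q [-1.424   0.0532  1.614  -0.      1.476  -0.119 ] open 0.08544230991586484 F [ 0.1196  0.6252 -0.0014]
yaw -8.5 turn [ -0.0629   0.0754 -66.2699] shift [-0.4223 -0.6092  0.0311]
yaw 171.5 turn [  0.0845   0.0705 113.73  ] shift [-0.4223 -0.6092  0.0311]
```

>>> jog_arm --deltas '[[[0,0,-66.3],[-0.422,-0.609,0.0],0.085],[[0,0,-66.3],[-0.422,-0.609,0.0],0.085],[[0,0,-66.3],[-0.422,-0.609,0.0],0.085],[[0,0,-66.3],[-0.422,-0.609,0.0],0.085],[[0,0,-66.3],[-0.422,-0.609,0.0],0.085],[[0,0,-66.3],[-0.422,-0.609,0.0],0.085],[[0,0,-66.3],[-0.422,-0.609,0.0],0.085],[[0,0,-66.3],[-0.422,-0.609,0.0],0.085],[[0,0,-66.3],[-0.422,-0.609,0.0],0.085],[[0,0,-66.3],[-0.422,-0.609,0.0],0.085],[[0,0,-66.3],[-0.422,-0.609,0.0],0.085],[[0,0,-66.3],[-0.422,-0.609,0.0],0.085]]' --squeeze 40

```text
t: 1.15
tool_pos: [0.4867, -0.2183, 0.2312]
tool_rot: [3.133, -0.232, 0.0]
contact_force: [0.7, -1.2, 0.7]
opening: 0.0851
```

```bash
python3 -c "
from h import *
plan([.641,-.035,.23],-8.5)"
```

```text
t 1.15 pos [ 0.4867 -0.2183  0.2312] xyaw -8.465929413260271 z [ 0.0001 -0.0001 -1.    ] q [-0.5612 -0.1677  1.8246 -0.0001  1.4846 -0.4134] open 0.08505778552836703 F [ 0.7193 -1.2414  0.6577]
yaw -8.5 turn [ 0.0059 -0.0058  0.0341] shift [ 0.1256 -0.204   0.0012]
yaw 171.5 turn [   0.0092    0.0092 -179.9659] shift [ 0.1256 -0.204   0.0012]
```

>>> jog_arm --deltas '[[[0,0,0],[0.125,-0.204,0.0],0.085],[[0,0,0],[0.125,-0.204,0.0],0.085],[[0,0,0],[0.125,-0.204,0.0],0.085],[[0,0,0],[0.125,-0.204,0.0],0.085],[[0,0,0],[0.125,-0.204,0.0],0.085],[[0,0,0],[0.125,-0.204,0.0],0.085],[[0,0,0],[0.125,-0.204,0.0],0.085],[[0,0,0],[0.125,-0.204,0.0],0.085]]'

```text
t: 1.82
tool_pos: [0.6399, -0.0355, 0.2304]
tool_rot: [3.133, -0.228, -0.002]
contact_force: [-0.4, -0.1, -0.7]
opening: 0.0849
```

```bash
python3 -c "
from h import *
plan([.641,-.035,.046],-8.5)
o=ctrl.get_obs()
im=get_image('wrist');cv2.imwrite('pics/w1.png',im[:,:,::-1])
for z in (.0,.09):
  for s,t in ((1,1),(1,-1),(-1,-1),(-1,1)):
    a=np.radians(-8.5);P=np.array([.641,-.035,z])+s*.02*np.array([np.cos(a),np.sin(a),0])+t*.028*np.array([-np.sin(a),np.cos(a),0])
    print(P,w2px('wrist',P,o))
"
```

```text
t 1.8167 pos [ 0.6399 -0.0355  0.2304] xyaw -8.314295090474506 z [-0.0016 -0.0001 -1.    ] q [-0.1713  0.0912  1.5739 -0.0003  1.478  -0.0262] open 0.08494592765193594 F [-0.4103 -0.0545 -0.6734]
yaw -8.5 turn [0.0164 0.0881 0.1857] shift [ 0.0013 -0.0007  0.1844]
yaw 171.5 turn [  -0.1382    0.0257 -179.8142] shift [ 0.0013 -0.0007  0.1844]
[ 0.6649 -0.0103  0.    ] [[336.1314 135.2509]]
[ 0.6566 -0.0656  0.    ] [[335.0825 183.3   ]]
[ 0.6171 -0.0597  0.    ] [[300.917  183.1857]]
[ 0.6254 -0.0044  0.    ] [[300.3014 135.1332]]
[ 0.6649 -0.0103  0.09  ] [[341.7559 151.2377]]
[ 0.6566 -0.0656  0.09  ] [[340.0662 211.7596]]
[ 0.6171 -0.0597  0.09  ] [[296.3751 211.612 ]]
[ 0.6254 -0.0044  0.09  ] [[295.2774 151.0838]]
```

View pics/w1.png

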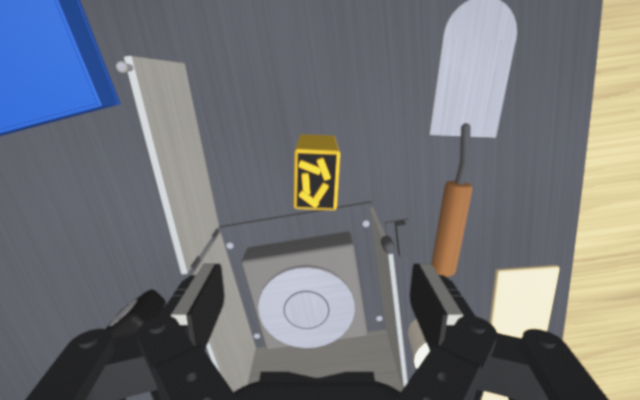

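The wrist picture shows the pack top at (294–340, 150–210), within 2 px of the prediction. I'm descending.

>>> jog_arm --deltas '[[[0,0,0],[0.0,-0.001,0.04],0.085],[[0,0,0],[0.0,-0.001,0.08],0.085],[[0,0,0],[0.0,-0.001,0.115],0.085],[[0,0,0],[0.0,-0.001,0.145],0.085],[[0,0,0],[0.0,-0.001,0.17],0.085],[[0,0,0],[0.0,-0.001,0.184],0.085],[[0,0,0],[0.0,-0.001,0.184],0.085],[[0,0,0],[0.0,-0.001,0.184],0.02],[[0,0,0],[0.0,-0.001,0.184],0.02],[[0,0,0],[0.0,-0.001,0.184],0.02],[[0,0,0],[0.0,-0.001,0.184],0.02],[[0,0,0],[0.0,-0.001,0.184],0.02]]' --squeeze 40

```text
t: 2.87
tool_pos: [0.6413, -0.0362, 0.0498]
tool_rot: [3.132, -0.232, 0.006]
contact_force: [-0.3, 0.3, 5.2]
opening: 0.0399
```

>>> jog_arm --deltas '[[[0,0,0],[0.0,0,0],0.02],[[0,0,0],[0.0,0,0],0.02],[[0,0,0],[0.0,0,0],0.02]]'

```text
t: 3.12
tool_pos: [0.6413, -0.0362, 0.0498]
tool_rot: [3.132, -0.232, 0.005]
contact_force: [-1.9, -0.4, 6.3]
opening: 0.0394
```

```bash
python3 -c "
from h import *
plan([.641,-.035,.046],-8.5)"
```

```text
t 3.1167 pos [ 0.6413 -0.0362  0.0498] xyaw -8.456371263219818 z [ 0.0034 -0.0009 -1.    ] q [-0.1721  0.2598  1.7018 -0.0004  1.1765 -0.0243] open 0.039441982048205225 F [-1.8945 -0.4007  6.3298]
yaw -8.5 turn [ 0.0241 -0.2022  0.0436] shift [-0.0005 -0.0012  0.0038]
yaw 171.5 turn [   0.3175    0.0379 -179.9561] shift [-0.0005 -0.0012  0.0038]
```

>>> jog_arm --deltas '[[[0,0,0],[0,0,-0.02],0.02],[[0,0,0],[0,0,-0.055],0.02],[[0,0,0],[0,0,-0.095],0.02],[[0,0,0],[0,0,-0.13],0.02],[[0,0,0],[0,0,-0.15],0.02],[[0,0,0],[0,0,-0.155],0.02]]'

```text
t: 3.62
tool_pos: [0.6424, -0.0363, 0.2087]
tool_rot: [3.132, -0.232, 0.015]
contact_force: [0.3, 0.3, -0.8]
opening: 0.0396
```

```bash
python3 -c "
from h import *
plan([.4285,.3404,.2],-11.4)"
```

```text
t 3.6167 pos [ 0.6424 -0.0363  0.2087] xyaw -8.457780770217328 z [ 0.0096 -0.0016 -1.    ] q [-0.172   0.1034  1.5974  0.      1.4311 -0.0244] open 0.0395539035410816 F [ 0.3116  0.2877 -0.8324]
yaw -11.4 turn [-0.0035 -0.559   2.9421] shift [-0.267  -0.3411  0.006 ]
yaw 168.6 turn [   0.8639   -0.0054 -177.0558] shift [-0.267  -0.3411  0.006 ]
```

>>> jog_arm --deltas '[[[0,-0.5,3],[-0.016,-0.02,0],0.02],[[0,-0.5,3],[-0.036,-0.046,0],0.02],[[0,-0.5,3],[-0.06,-0.077,0],0.02],[[0,-0.5,3],[-0.084,-0.107,0],0.02],[[0,-0.5,3],[-0.108,-0.138,0],0.02],[[0,-0.5,3],[-0.132,-0.169,0],0.02],[[0,-0.5,3],[-0.156,-0.199,0],0.02],[[0,-0.5,3],[-0.18,-0.23,0],0.02],[[0,-0.5,3],[-0.204,-0.261,0],0.02],[[0,-0.5,3],[-0.228,-0.291,0],0.02],[[0,-0.5,3],[-0.249,-0.318,0],0.02],[[0,-0.5,3],[-0.262,-0.335,0],0.02]]'

```text
t: 4.62
tool_pos: [0.427, 0.336, 0.2002]
tool_rot: [3.126, -0.31, -0.018]
contact_force: [-0.2, -0.1, -0.7]
opening: 0.0396
```

```bash
python3 -c "
from h import *
plan([.4285,.3404,.054],-11.4)
im=get_image('wrist');cv2.imwrite('pics/w2.png',im[:,:,::-1])
"
```

```text
t 4.6167 pos [0.427  0.336  0.2002] xyaw -11.327885371994148 z [-0.0117  0.0008 -0.9999] q [ 0.5262 -0.1157  1.8299  0.0067  1.4371  0.723 ] open 0.03963703323724353 F [-0.2374 -0.1322 -0.6933]
yaw -11.4 turn [0.0847 0.668  0.0726] shift [ 0.0023 -0.0048  0.1461]
yaw 168.6 turn [  -1.0488    0.1331 -179.9243] shift [ 0.0023 -0.0048  0.1461]
```

View pics/w2.png

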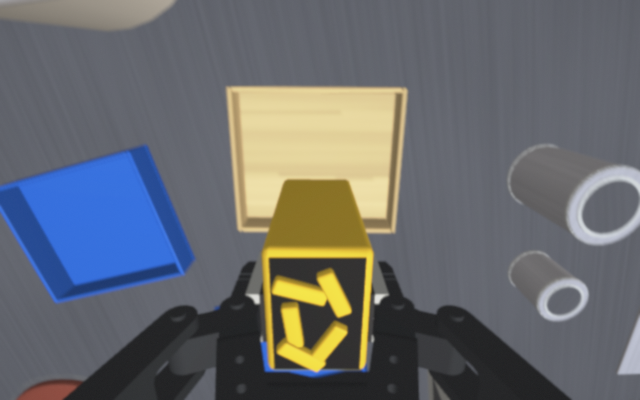

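The pack is held squarely over the tray, which shows at (228–405, 88–232). I'm lowering it.

>>> jog_arm --deltas '[[[0,0.3,0],[0.002,-0.004,0.02],0.02],[[0,0.3,0],[0.002,-0.004,0.055],0.02],[[0,0.3,0],[0.002,-0.004,0.09],0.02],[[0,0.3,0],[0.002,-0.004,0.115],0.02],[[0,0.3,0],[0.002,-0.004,0.128],0.02],[[0,0.3,0],[0.002,-0.004,0.136],0.02],[[0,0.3,0],[0.002,-0.004,0.139],0.02],[[0,0.3,0],[0.002,-0.004,0.139],0.02]]'

```text
t: 5.33
tool_pos: [0.4318, 0.3377, 0.0634]
tool_rot: [-3.126, 0.314, 0.005]
contact_force: [0.6, -0.6, -0.5]
opening: 0.0395
```

```bash
python3 -c "
from h import *
plan([.4285,.3404,.054],-11.4)
"
```

```text
t 5.3333 pos [0.4318 0.3377 0.0634] xyaw -11.480223854113255 z [-0.0033  0.0005 -1.    ] q [0.5269 0.0389 1.9234 0.0023 1.1819 0.7264] open 0.03950802312256573 F [ 0.6083 -0.5605 -0.5428]
yaw -11.4 turn [ 0.0093  0.1914 -0.0802] shift [-0.0038 -0.002   0.0094]
yaw 168.6 turn [  0.3005  -0.0147 179.9195] shift [-0.0038 -0.002   0.0094]
```

Lower the last 9 mm, watching the force, then let go.

>>> jog_arm --deltas '[[[0,0,0],[-0.002,0,0.003],0.02],[[0,0,0],[-0.002,0,0.006],0.02],[[0,0,0],[-0.002,0,0.008],0.02],[[0,0,0],[-0.002,0,0.009],0.02],[[0,0,0],[-0.002,0,0.009],0.02],[[0,0,0],[-0.002,0,0.009],0.02]]'

```text
t: 5.83
tool_pos: [0.4296, 0.3382, 0.0545]
tool_rot: [-3.126, 0.314, 0.005]
contact_force: [-0.3, -0.4, -1.9]
opening: 0.0396
```

>>> jog_arm --deltas '[[[0,0,0],[0,0,0.001],0.02],[[0,0,0],[0,0,0.001],0.02],[[0,0,0],[0,0,0.001],0.06],[[0,0,0],[0,0,0.001],0.085],[[0,0,0],[0,0,0.001],0.085],[[0,0,0],[0,0,0.001],0.085],[[0,0,0],[0,0,0.001],0.085]]'

```text
t: 6.42
tool_pos: [0.4295, 0.3381, 0.0533]
tool_rot: [-3.126, 0.314, 0.005]
contact_force: [0.2, -0.7, -0.2]
opening: 0.0849
```

>>> jog_arm --deltas '[[[0,0,0],[0,0,-0.01],0.085],[[0,0,0],[0,0,-0.03],0.085],[[0,0,0],[0,0,-0.06],0.085],[[0,0,0],[0,0,-0.095],0.085],[[0,0,0],[0,0,-0.13],0.085],[[0,0,0],[0,0,-0.145],0.085],[[0,0,0],[0,0,-0.145],0.085]]'

```text
t: 7.0
tool_pos: [0.4327, 0.3397, 0.2053]
tool_rot: [-3.119, 0.313, -0.008]
contact_force: [0.2, -0.4, -0.1]
opening: 0.0852
```

```bash
python3 -c "
from h import *
plan([.6486,.1642,.2],-11.4)
im=get_image('wrist');cv2.imwrite('pics/w3.png',im[:,:,::-1])
im=get_image('scene');cv2.imwrite('pics/s3.png',im[:,:,::-1])
"
```

```text
t 7.0 pos [0.4327 0.3397 0.2053] xyaw -11.466177271544867 z [ 0.006   0.0061 -1.    ] q [ 0.5291 -0.1148  1.8204  0.0022  1.4277  0.7289] open 0.0851540250403426 F [ 0.2354 -0.3962 -0.1273]
yaw -11.4 turn [-0.4085 -0.2698 -0.0652] shift [0.2465 0.1291 0.0055]
yaw 168.6 turn [ -0.4237   0.6415 179.9331] shift [0.2465 0.1291 0.0055]
```

View pics/w3.png

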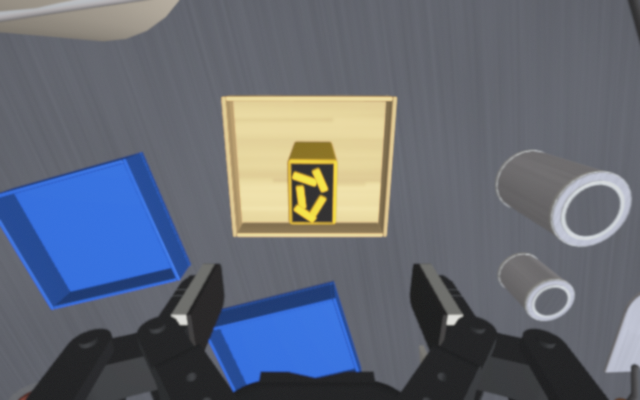

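View pics/s3.png

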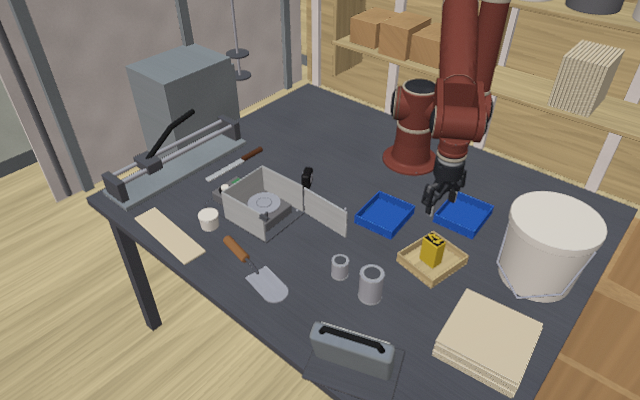

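The pack stands upright in the tray at about (312,190) in the wrist view. On to the small tin.

>>> jog_arm --deltas '[[[-0.2,0,-7],[0.022,0.012,0.002],0.085],[[-0.2,0,-13.4],[0.052,0.027,0.002],0.085],[[-0.2,0,-13.4],[0.085,0.045,0.002],0.085],[[-0.2,0,-13.4],[0.12,0.063,0.002],0.085],[[-0.2,0,-13.4],[0.155,0.081,0.002],0.085],[[-0.2,0,-13.4],[0.19,0.1,0.002],0.085],[[-0.2,0,-13.4],[0.222,0.117,0.002],0.085],[[-0.2,0,-13.4],[0.24,0.126,0.002],0.085],[[-0.2,0,-13.4],[0.2465,0.129,0.002],0.085],[[-0.2,0,-13.4],[0.2465,0.129,0.002],0.085]]'

```text
t: 7.93
tool_pos: [0.6457, 0.1613, 0.1927]
tool_rot: [3.138, 0.049, -0.013]
contact_force: [0.5, 0.9, 0.7]
opening: 0.0848
```

```bash
python3 -c "
from h import *
plan([.6486,.1642,.018],2)
o=ctrl.get_obs()
im=get_image('wrist');cv2.imwrite('pics/w4.png',im[:,:,::-1])
print(w2px('wrist',[[.6486,.1642,.06]],o))
crop('pics/w4.png','pics/w4a.png',230,120,430,270,4)
"
```

```text
t 7.9333 pos [0.6457 0.1613 0.1927] xyaw 1.8046512268786095 z [-0.008  -0.0035 -1.    ] q [ 0.134   0.1767  1.5437 -0.0024  1.4295  0.1029] open 0.08483668091219267 F [0.4551 0.8679 0.7062]
yaw 2 turn [ 0.1827  0.4658 -0.1946] shift [ 0.0045 -0.0034  0.1747]
yaw 182 turn [  0.7309  -0.2867 179.8037] shift [ 0.0045 -0.0034  0.1747]
[[321.6212 182.1032]]
```

View pics/w4a.png

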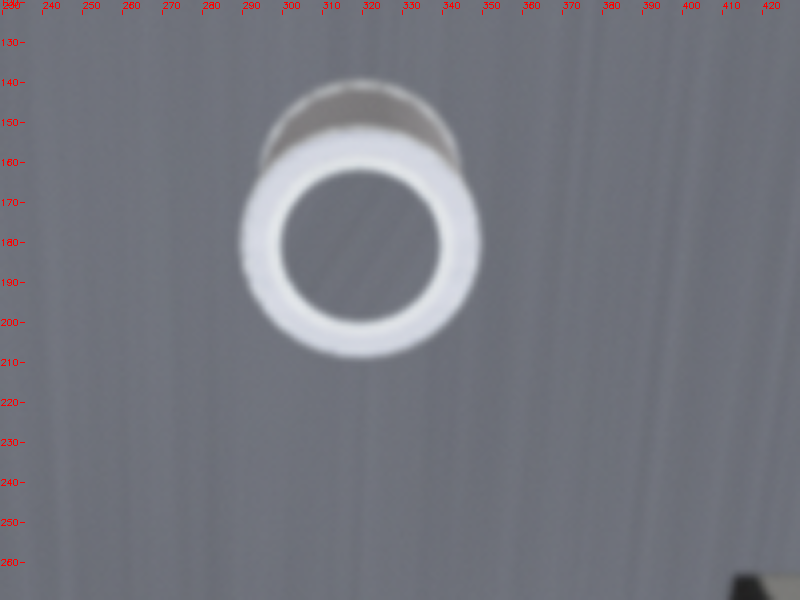

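>>> jog_arm --deltas '[[[0,0,0],[0.002,-0.003,0.03],0.085],[[0,0,0],[0.002,-0.003,0.07],0.085],[[0,0,0],[0.002,-0.003,0.105],0.085],[[0,0,0],[0.002,-0.003,0.135],0.085],[[0,0,0],[0.002,-0.003,0.155],0.085],[[0,0,0],[0.002,-0.003,0.168],0.085],[[0,0,0],[0.002,-0.003,0.172],0.085],[[0,0,0],[0.002,-0.003,0.172],0.085]]'

```text
t: 8.65
tool_pos: [0.6458, 0.166, 0.0225]
tool_rot: [3.138, 0.055, -0.009]
contact_force: [-0.3, 0.2, -0.1]
opening: 0.0852
```

```bash
python3 -c "
from h import *
print(px2w('wrist',319.75,180,.06,dict(tool_pos=np.array([ 0.6457,0.1613,0.1927]),tool_rot=np.array([3.138,0.049,-.013]))))
plan([.6486,.1642,.018],2)
"
```

```text
[0.6469 0.1661 0.06  ]
t 8.65 pos [0.6458 0.166  0.0225] xyaw 1.9986276283939888 z [-0.0059 -0.0031 -1.    ] q [ 0.141   0.3514  1.6399 -0.0025  1.1566  0.1071] open 0.08516756497056405 F [-0.2505  0.1727 -0.1145]
yaw 2 turn [ 0.1681  0.3444 -0.0009] shift [0.0028 0.0019 0.0045]
yaw 182 turn [  0.5409  -0.2641 179.9981] shift [0.0028 0.0019 0.0045]
```

>>> jog_arm --deltas '[[[0.2,0.3,0],[0.002,0.001,0.002],0.085],[[0.2,0.3,0],[0.002,0.001,0.002],0.06],[[0.2,0.3,0],[0.002,0.001,0.002],0.03],[[0.2,0.3,0],[0.002,0.001,0.002],0.03],[[0.2,0.3,0],[0.002,0.001,0.002],0.03],[[0.2,0.3,0],[0.002,0.001,0.002],0.03],[[0.2,0.3,0],[0.002,0.001,0.002],0.03],[[0.2,0.3,0],[0.002,0.001,0.002],0.03]]' --squeeze 40

```text
t: 9.32
tool_pos: [0.6501, 0.1643, 0.0232]
tool_rot: [-3.14, -0.053, -0.005]
contact_force: [-2.7, -0.4, 6.4]
opening: 0.0492
```

```bash
python3 -c "
from h import *
plan([.6486,.1642,.018],2)
"
```

```text
t 9.3167 pos [0.6501 0.1643 0.0232] xyaw 1.9196702904286576 z [ 0.0031  0.001  -1.    ] q [0.1364 0.3526 1.637  0.0006 1.1488 0.1027] open 0.049187794670837955 F [-2.7455 -0.4126  6.3526]
yaw 2 turn [-0.0498 -0.18   -0.0803] shift [-0.0015  0.0001  0.0052]
yaw 182 turn [ -0.2826   0.0782 179.9195] shift [-0.0015  0.0001  0.0052]
```

>>> jog_arm --deltas '[[[0,0,0],[0,0,-0.015],0.03],[[0,0,0],[0,0,-0.045],0.03],[[0,0,0],[0,0,-0.085],0.03],[[0,0,0],[0,0,-0.125],0.03],[[0,0,0],[0,0,-0.155],0.03],[[0,0,0],[0,0,-0.17],0.03],[[0,0,0],[0,0,-0.175],0.03],[[0,0,0],[0,0,-0.175],0.03]]'

```text
t: 9.98
tool_pos: [0.6492, 0.1641, 0.1971]
tool_rot: [-3.14, -0.053, -0.004]
contact_force: [0.3, 0.3, -3.7]
opening: 0.0496
```

```bash
python3 -c "
from h import *
plan([.6062,-.1913,.2],2)
o=ctrl.get_obs()
im=get_image('wrist');cv2.imwrite('pics/w5.png',im[:,:,::-1])
print(w2px('wrist',[o['tool_pos']+[0,0,.0368]],o))
"
```

```text
t 9.9833 pos [0.6492 0.1641 0.1971] xyaw 1.9288857062471616 z [ 0.0026  0.0008 -1.    ] q [0.1364 0.1757 1.5374 0.0005 1.4258 0.1027] open 0.049576506512797026 F [ 0.3417  0.3016 -3.6855]
yaw 2 turn [-0.0428 -0.1521 -0.0711] shift [-0.0549  0.3538 -0.0033]
yaw 182 turn [ -0.2388   0.0672 179.9288] shift [-0.0549  0.3538 -0.0033]
[[317.3783 315.3376]]
```

View pics/w5.png

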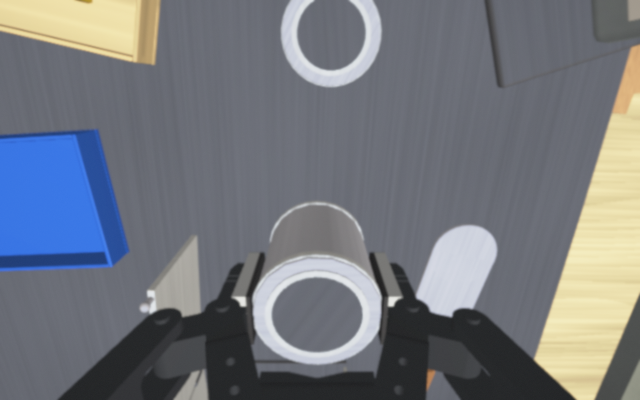

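The tin is held, its top at about (317,310), roughly 1.7 mm to world +y of the tool axis. I'm moving it over the pan.

>>> jog_arm --deltas '[[[0,0,0],[-0.002,0.015,0],0.03],[[0,0,0],[-0.006,0.04,0],0.03],[[0,0,0],[-0.011,0.074,0],0.03],[[0,0,0],[-0.017,0.11,0],0.03],[[0,0,0],[-0.022,0.146,0],0.03],[[0,0,0],[-0.028,0.182,0],0.03],[[0,0,0],[-0.033,0.218,0],0.03],[[0,0,0],[-0.039,0.254,0],0.03],[[0,0,0],[-0.045,0.29,0],0.03],[[0,0,0],[-0.05,0.321,0],0.03],[[0,0,0],[-0.0535,0.343,0],0.03],[[0,0,0],[-0.055,0.353,0],0.03]]'

```text
t: 11.03
tool_pos: [0.6033, -0.1937, 0.1923]
tool_rot: [-3.139, -0.047, 0.007]
contact_force: [-0.2, 0.3, -2.8]
opening: 0.0491
```

>>> jog_arm --deltas '[[[0,0,0],[0,0.002,0],0.03],[[0,0,0],[0,0.002,0],0.03],[[0,0,0],[0,0.002,0],0.03]]'

```text
t: 11.28
tool_pos: [0.6055, -0.1914, 0.1948]
tool_rot: [-3.139, -0.054, 0.001]
contact_force: [-0.2, 0.1, -2.3]
opening: 0.049
```

```bash
python3 -c "
from h import *
plan([.6062,-.193,.0852],2)
o=dict(tool_pos=np.array([.6399,-.0355,.2304]),tool_rot=np.array([3.133,-.228,-.002]))
print('pan from w1',px2w('wrist',306,309.5,.06,o))
im=get_image('wrist');cv2.imwrite('pics/w6.png',im[:,:,::-1])
im=get_image('top');cv2.imwrite('pics/t6.png',im[:,:,::-1])
crop('pics/t6.png','pics/t6a.png',260,100,435,220,4.5)
"
```

```text
t 11.2833 pos [ 0.6055 -0.1914  0.1948] xyaw 1.9723426223070957 z [-0.0005  0.0022 -1.    ] q [-0.424   0.101   1.6235  0.0018  1.4185 -0.4587] open 0.04903654619808299 F [-0.222   0.0575 -2.2715]
yaw 2 turn [-0.128   0.026  -0.0277] shift [0.0007 0.0019 0.1096]
yaw 182 turn [  0.0409   0.2011 179.9722] shift [0.0007 0.0019 0.1096]
pan from w1 [ 0.6046 -0.1905  0.06  ]
```

View pics/w6.png

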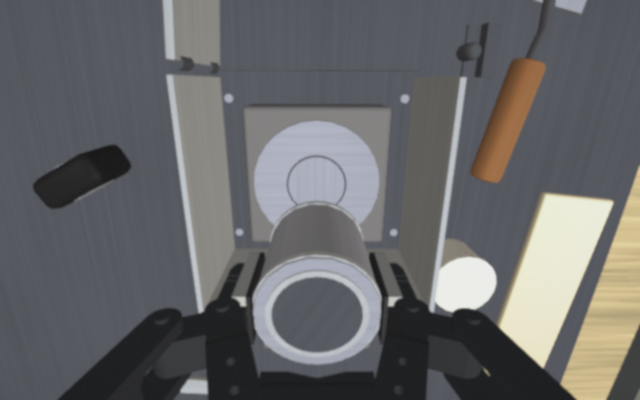

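View pics/t6a.png

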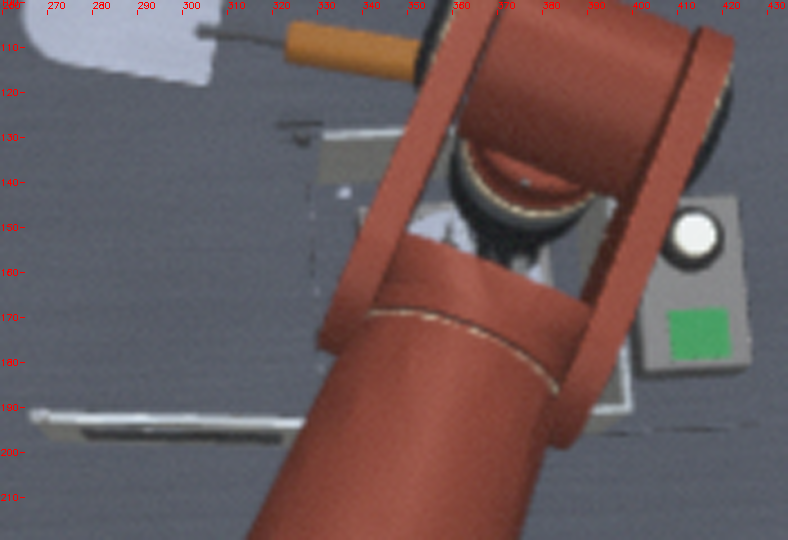

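>>> jog_arm --deltas '[[[0,0,0],[0.001,0.001,0.015],0.03],[[0,0,0],[0.001,0.001,0.035],0.03],[[0,0,0],[0.001,0.001,0.055],0.03],[[0,0,0],[0.001,0.001,0.072],0.03],[[0,0,0],[0.001,0.001,0.084],0.03],[[0,0,0],[0.001,0.001,0.092],0.03],[[0,0,0],[0.001,0.001,0.097],0.03],[[0,0,0],[0.001,0.001,0.1],0.03],[[0,0,0],[0.001,0.001,0.1],0.03],[[0,0,0],[0.001,0.001,0.1],0.03]]'

```text
t: 12.22
tool_pos: [0.6078, -0.1937, 0.0971]
tool_rot: [3.141, 0.053, 0.005]
contact_force: [0.5, -0.8, -4.0]
opening: 0.049
```

>>> jog_arm --deltas '[[[0,0,0],[-0.001,0,0.003],0.03],[[0,0,0],[-0.001,0,0.006],0.03],[[0,0,0],[-0.001,0,0.009],0.03],[[0,0,0],[-0.001,0,0.011],0.03],[[0,0,0],[-0.001,0,0.012],0.03],[[0,0,0],[-0.001,0,0.013],0.03],[[0,0,0],[-0.001,0,0.014],0.03],[[0,0,0],[-0.001,0,0.014],0.03],[[0,0,0],[-0.001,0,0.014],0.03]]'

```text
t: 12.97
tool_pos: [0.6062, -0.1935, 0.0823]
tool_rot: [-3.141, -0.053, -0.002]
contact_force: [-0.2, 0.4, -2.4]
opening: 0.0493
```

>>> jog_arm --deltas '[[[0,0,0],[0,0,0.001],0.03],[[0,0,0],[0,0,0.0015],0.03],[[0,0,0],[0,0,0.002],0.03],[[0,0,0],[0,0,0.0025],0.03],[[0,0,0],[0,0,0.0025],0.03],[[0,0,0],[0,0,0.0025],0.03]]'

```text
t: 13.47
tool_pos: [0.6064, -0.1936, 0.08]
tool_rot: [-3.141, -0.053, -0.003]
contact_force: [-0.3, -0.1, 0.5]
opening: 0.0492
```

```bash
python3 -c "
from h import *
plan([.6062,-.193,.0852],2)
im=get_image('scene');cv2.imwrite('pics/s7.png',im[:,:,::-1])
crop('pics/s7.png','pics/s7a.png',195,130,365,260,4.6)
"
```

```text
t 13.4667 pos [ 0.6064 -0.1936  0.08  ] xyaw 1.9303545363679304 z [ 0.002   0.0004 -1.    ] q [-0.4264  0.2117  1.7023  0.0013  1.2259 -0.4605] open 0.0491986495170391 F [-0.2706 -0.1274  0.4813]
yaw 2 turn [-0.0193 -0.1145 -0.0696] shift [-0.0002 -0.0006 -0.0052]
yaw 182 turn [ -0.1798   0.0303 179.9303] shift [-0.0002 -0.0006 -0.0052]
```

View pics/s7a.png

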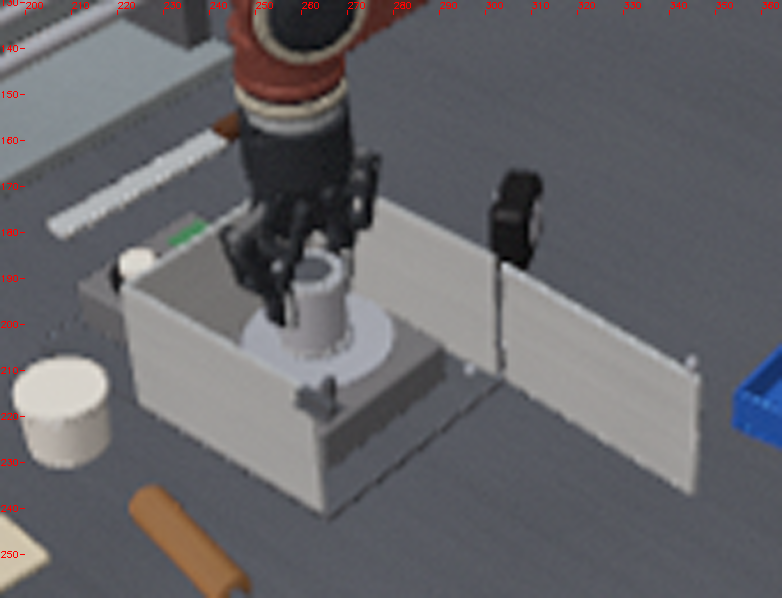

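The tin stands on the pan at about (262,202) in the scene view, and the wrist force is near zero, so the pan carries the weight. Releasing.

>>> jog_arm --deltas '[[[0,0,0],[0,0,0],0.055],[[0,0,0],[0,0,0],0.06],[[0,0,0],[0,0,0],0.07],[[0,0,0],[0,0,0],0.085],[[0,0,0],[0,0,0],0.085],[[0,0,0],[0,0,0],0.085],[[0,0,0],[0,0,-0.005],0.085],[[0,0,0],[0,0,-0.02],0.085],[[0,0,0],[0,0,-0.045],0.085],[[0,0,0],[0,0,-0.08],0.085],[[0,0,0],[0,0,-0.11],0.085],[[0,0,0],[0,0,-0.12],0.085]]'

```text
t: 14.52
tool_pos: [0.6087, -0.1947, 0.2078]
tool_rot: [3.137, 0.053, 0.018]
contact_force: [0.5, -1.5, 1.4]
opening: 0.0848
```

```bash
python3 -c "
from h import *
plan([.56,.02,.2],2)
o=ctrl.get_obs()
im=get_image('wrist');cv2.imwrite('pics/w8.png',im[:,:,::-1])
print(w2px('wrist',[[.606,-.1915,.116]],o))
"
```

```text
t 14.5167 pos [ 0.6087 -0.1947  0.2078] xyaw 1.9374844955279893 z [ 0.0113 -0.0038 -0.9999] q [-0.4265  0.0927  1.6102  0.0012  1.4267 -0.4604] open 0.08481862713780466 F [ 0.5003 -1.5303  1.4007]
yaw 2 turn [ 0.2419 -0.6401 -0.0639] shift [-0.0415 -0.2163  0.0065]
yaw 182 turn [ -1.0051  -0.3799 179.9329] shift [-0.0415 -0.2163  0.0065]
[[311.9764 197.1677]]
```

View pics/w8.png

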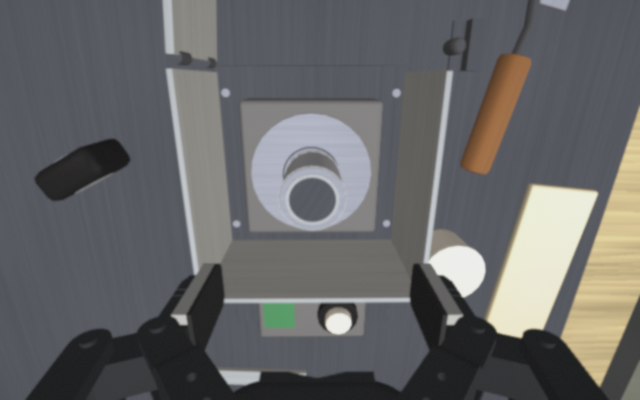

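The tin stands centred on the pan: its base ring is at about (312,176) and the pan centre at (311,172). Next I'll work out the door-push arc.

```bash
cat >> h.py <<'E'
H=np.array([.511,-.097]); G0=1.8
def dpose(th,r,off,z):
    a=np.radians(G0+th); d=np.array([np.cos(a),np.sin(a)]); n=np.array([-np.sin(a),np.cos(a)])
    p=H+r*d+off*n; return np.array([p[0],p[1],z]),G0+th
def rel(pos,yaw,o):
    Rt=R.from_rotvec(o["tool_rot"]).as_matrix(); a=np.radians(yaw); x=np.array([np.cos(a),np.sin(a),0]); z=np.array([0,0,-1.]); T=np.c_[x,np.cross(z,x),z]
    return np.round(np.degrees(R.from_matrix(Rt.T@T).as_rotvec()),1).tolist(), np.round(Rt.T@(pos-o["tool_pos"]),4).tolist()
E
python3 -c "
from h import *
o=ctrl.get_obs(); print(o['t'],o['tool_pos'])
p,y=dpose(85,.14,.05,.2); print(p,y,rel(p,y,o))
print(px2w('top',285,222,.03))
"
```

```text
14.5667 [ 0.609  -0.1948  0.208 ]
[0.4689 0.0456 0.2   ] 86.8 ([0.7, -0.4, -84.9], [-0.132, -0.245, 0.0053])
[0.4398 0.0428 0.03  ]
```

>>> jog_arm --deltas '[[[0,0,-7.1],[-0.011,-0.02,0],0.05],[[0,0,-14.2],[-0.022,-0.041,0],0.0],[[0,0,-21.3],[-0.034,-0.063,0],0.0],[[0,0,-28.4],[-0.046,-0.085,0],0.0],[[0,0,-35.5],[-0.058,-0.107,0],0.0],[[0,0,-42.6],[-0.07,-0.129,0],0.0],[[0,0,-49.7],[-0.082,-0.151,0],0.0],[[0,0,-56.8],[-0.094,-0.173,0],0.0],[[0,0,-63.9],[-0.106,-0.195,0],0.0],[[0,0,-71],[-0.117,-0.216,0],0.0],[[0,0,-78.1],[-0.126,-0.234,0],0.0],[[0,0,-85],[-0.132,-0.245,0],0.0]]'

```text
t: 15.57
tool_pos: [0.4642, 0.0484, 0.1985]
tool_rot: [-2.271, -2.169, -0.001]
contact_force: [-0.1, -1.0, -0.1]
opening: -0.0
```

```bash
python3 -c "
from h import *
o=ctrl.get_obs(); print(o['t'],o['tool_pos'],o['q'],o['opening'])
p,y=dpose(85,.14,.045,.068); print(p,y,rel(p,y,o))
im=get_image('wrist');cv2.imwrite('pics/w9.png',im[:,:,::-1])
im=get_image('top');cv2.imwrite('pics/t9.png',im[:,:,::-1])
crop('pics/t9.png','pics/t9a.png',240,100,430,230,4.2)
"
```

```text
15.5667 [0.4642 0.0484 0.1985] [-0.0565 -0.32    2.0053  0.0012  1.4569 -1.5812] -5.360233761451504e-06
[0.4739 0.0453 0.068 ] 86.8 ([-0.0, -0.1, 0.6], [-0.0028, 0.0099, 0.1305])
```

View pics/w9.png

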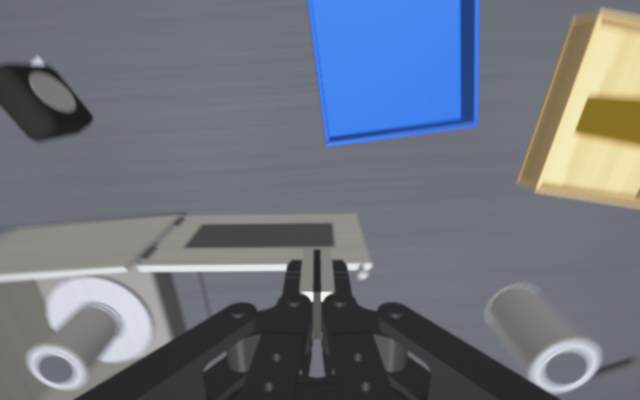

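View pics/t9a.png

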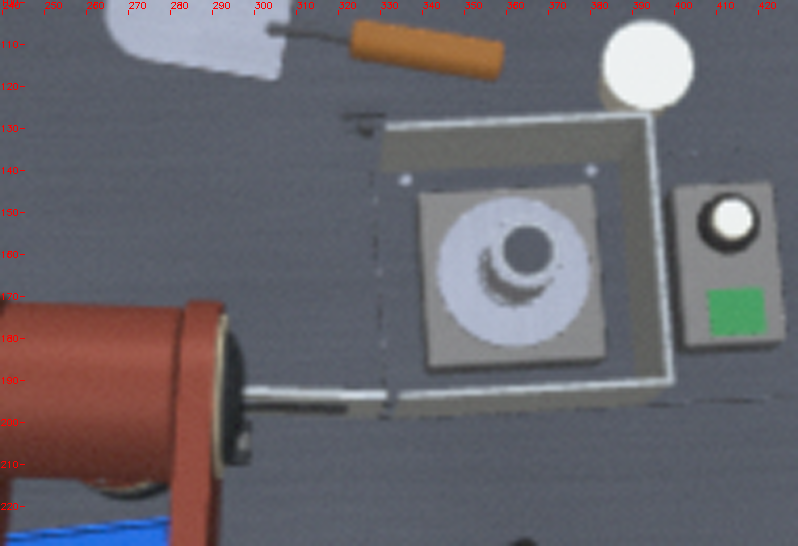

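```bash
python3 -c "
from h import *
o=ctrl.get_obs(); print(o['tool_pos'],o['tool_rot'])
for p in ((137,271),(362,270),(358,264)): print(px2w('wrist',*p,.114,o))
print('pin',px2w('wrist',364,271,.128,o))
print(w2px('wrist',[o['tool_pos']],o), w2px('wrist',[o['tool_pos']-[0,0,.13]],o))
print('tin top',px2w('top',(527/4.2)+239.5,(249/4.2)+99.5,.1165))
"
```

```text
[0.4645 0.0482 0.1986] [-2.2767 -2.1636 -0.0009]
[ 0.5131 -0.0959  0.114 ]
[0.521  0.0817 0.114 ]
[0.5155 0.0786 0.114 ]
pin [0.5132 0.0814 0.128 ]
[[315.4529 265.0639]] [[315.7445 186.1913]]
tin top [ 0.6088 -0.1935  0.1165]
```

>>> jog_arm --deltas '[[[0,0,0.6],[0,0,0.015],0.0],[[0,0,0.6],[0,0.0,0.045],0.0],[[0,0,0.6],[0,0,0.08],0.0],[[0,0,0.6],[0,0,0.11],0.0],[[0,0,0.6],[0,0,0.125],0.0],[[0,0,0.6],[0,0,0.13],0.0],[[0,0,0.6],[0,0,0.13],0.0]]'

```text
t: 16.25
tool_pos: [0.4647, 0.0465, 0.0676]
tool_rot: [-2.292, -2.145, 0.002]
contact_force: [0.9, -0.2, -0.2]
opening: 0.0
```

```bash
python3 -c "
from h import *
o=ctrl.get_obs(); print(o['t'],o['tool_pos'],o['q'],o['contact_force'])
for th in (85,80,75,70,65,60,55,50,45,40,35): print(th,rel(*dpose(th,.14,.0155,.07),o))
"
```

```text
16.25 [0.4647 0.0465 0.0676] [-0.0602 -0.168   2.1117  0.0006  1.2008 -1.5648] [ 0.8614 -0.154  -0.2277]
85 ([-0.2, -0.0, -0.6], [-0.0003, 0.0388, -0.0025])
80 ([-0.2, -0.0, 4.4], [0.0007, 0.051, -0.0025])
75 ([-0.2, -0.0, 9.4], [0.0006, 0.0633, -0.0026])
70 ([-0.2, -0.0, 14.4], [-0.0006, 0.0755, -0.0026])
65 ([-0.2, -0.0, 19.4], [-0.0029, 0.0876, -0.0026])
60 ([-0.2, 0.0, 24.4], [-0.0062, 0.0994, -0.0027])
55 ([-0.2, 0.0, 29.4], [-0.0105, 0.111, -0.0027])
50 ([-0.2, 0.0, 34.4], [-0.0158, 0.122, -0.0028])
45 ([-0.2, 0.0, 39.4], [-0.0221, 0.1326, -0.0028])
40 ([-0.2, 0.0, 44.4], [-0.0292, 0.1426, -0.0028])
35 ([-0.2, 0.0, 49.4], [-0.0372, 0.1519, -0.0028])
```

>>> jog_arm --deltas '[[[0,0,0],[0,0.015,-0.002],0.0],[[0,0,0],[0,0.028,-0.002],0.0],[[0,0,0],[0,0.036,-0.002],0.0],[[0,0,1],[0.0003,0.043,-0.002],0.0],[[0,0,4.4],[0.0007,0.051,-0.0025],0.0],[[0,0,7],[0.0007,0.057,-0.0025],0.0],[[0,0,9.4],[0.0006,0.0633,-0.0025],0.0],[[0,0,12],[0,0.0694,-0.0025],0.0],[[0,0,14.4],[-0.0006,0.0755,-0.0025],0.0],[[0,0,17],[-0.0018,0.0816,-0.0025],0.0],[[0,0,19.4],[-0.0029,0.0876,-0.0025],0.0],[[0,0,22],[-0.0045,0.0935,-0.0025],0.0]]'

```text
t: 17.25
tool_pos: [0.5597, 0.0364, 0.073]
tool_rot: [2.662, 1.668, 0.003]
contact_force: [-0.0, 0.4, -0.6]
opening: -0.0
```

```bash
python3 -c "
from h import *
o=ctrl.get_obs(); print(o['t'],o['tool_pos'],o['q'],o['contact_force'])
for th in range(65,4,-5): print(th,rel(*dpose(th,.14,.0155,.07),o))
im=get_image('wrist');cv2.imwrite('pics/w10.png',im[:,:,::-1])
im=get_image('top');cv2.imwrite('pics/t10.png',im[:,:,::-1])
crop('pics/t10.png','pics/t10a.png',240,100,430,230,4.2)
"
```

```text
17.25 [0.5597 0.0364 0.073 ] [-0.0682  0.0522  1.8915  0.0009  1.1958 -1.1878] [-0.0319  0.3503 -0.6065]
65 ([0.1, -0.1, -2.7], [-0.0022, -0.0077, 0.003])
60 ([0.1, -0.1, 2.3], [-0.0008, 0.0045, 0.003])
55 ([0.1, -0.1, 7.3], [-0.0005, 0.0168, 0.003])
50 ([0.1, -0.1, 12.3], [-0.0012, 0.0291, 0.003])
45 ([0.1, -0.1, 17.3], [-0.003, 0.0412, 0.0031])
40 ([0.1, -0.1, 22.3], [-0.0059, 0.0532, 0.0031])
35 ([0.1, -0.1, 27.3], [-0.0098, 0.0648, 0.0031])
30 ([0.1, -0.1, 32.3], [-0.0147, 0.0761, 0.0031])
25 ([0.1, -0.1, 37.3], [-0.0206, 0.0869, 0.0031])
20 ([0.1, -0.1, 42.3], [-0.0274, 0.0971, 0.0031])
15 ([0.1, -0.1, 47.3], [-0.035, 0.1068, 0.0031])
10 ([0.0, -0.1, 52.3], [-0.0435, 0.1157, 0.0031])
5 ([0.0, -0.1, 57.3], [-0.0527, 0.1238, 0.0031])
```

View pics/w10.png

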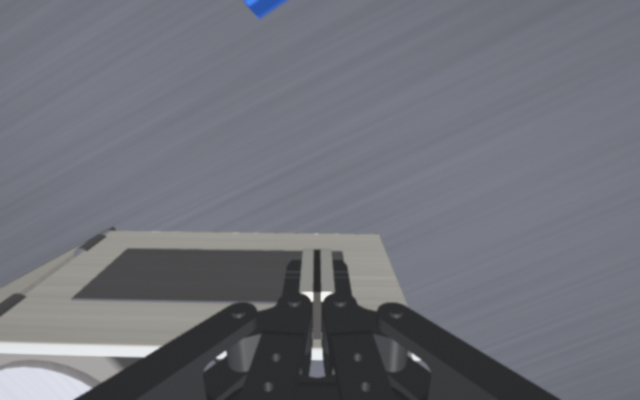

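View pics/t10a.png

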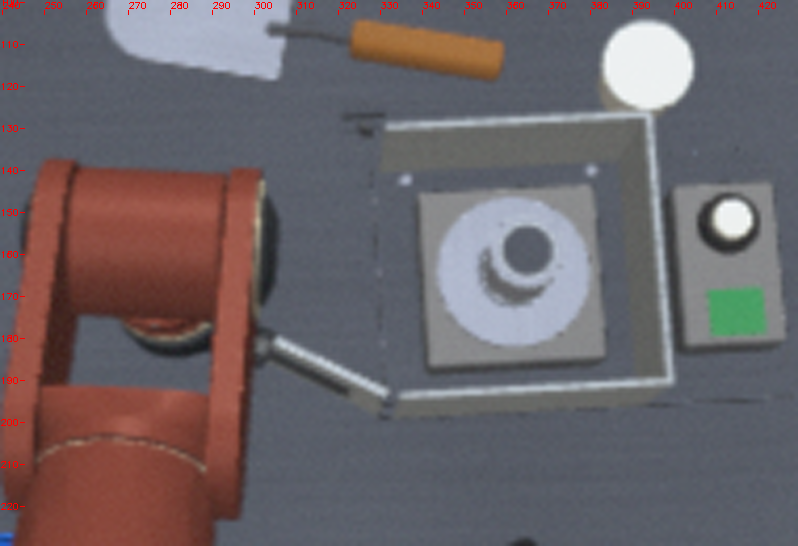

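The door turns parallel with the tool, its outer face along rows 235–345 in the wrist view, and the tin is undisturbed. I'll continue along the arc.

>>> jog_arm --deltas '[[[0,0,3],[-0.0008,0.006,0.002],0.0],[[0,0,5.5],[-0.0006,0.0125,0.002],0.0],[[0,0,8.8],[-0.0007,0.0208,0.002],0.0],[[0,0,12.3],[-0.0012,0.0291,0.002],0.0],[[0,0,15.6],[-0.0024,0.0372,0.002],0.0],[[0,0,19],[-0.004,0.0452,0.002],0.0],[[0,0,22.3],[-0.0059,0.0532,0.002],0.0],[[0,0,25.6],[-0.0085,0.061,0.002],0.0],[[0,0,29],[-0.0115,0.0686,0.002],0.0],[[0,0,32.3],[-0.0147,0.0761,0.002],0.0],[[0,0,35.6],[-0.0186,0.0833,0.002],0.0],[[0,0,38],[-0.0215,0.0885,0.002],0.0]]'

```text
t: 18.35
tool_pos: [0.6305, -0.0219, 0.072]
tool_rot: [3.059, 0.712, 0.005]
contact_force: [-0.9, 0.6, 4.3]
opening: -0.0
```

```bash
python3 -c "
from h import *
o=ctrl.get_obs(); print(o['t'],o['tool_pos'],o['q'],o['contact_force'])
for th in (25,22,20,17,15,12,10,8,6,5,4,3,2,1,0,-1): print(th,rel(*dpose(th,.14,.0155,.07),o))
im=get_image('wrist');cv2.imwrite('pics/w11.png',im[:,:,::-1])
"
```

```text
18.35 [ 0.6305 -0.0219  0.072 ] [-0.1529  0.2081  1.7215  0.0005  1.2087 -0.6103] [-0.8842  0.5652  4.2839]
25 ([0.1, -0.2, -0.6], [-0.0005, -0.0024, 0.002])
22 ([0.1, -0.2, 2.4], [0.0002, 0.005, 0.002])
20 ([0.1, -0.2, 4.4], [0.0004, 0.0099, 0.002])
17 ([0.1, -0.2, 7.4], [0.0005, 0.0173, 0.002])
15 ([0.1, -0.2, 9.4], [0.0003, 0.0222, 0.002])
12 ([0.1, -0.2, 12.4], [-0.0003, 0.0295, 0.002])
10 ([0.1, -0.2, 14.4], [-0.0009, 0.0344, 0.002])
8 ([0.1, -0.2, 16.4], [-0.0017, 0.0393, 0.002])
6 ([0.1, -0.2, 18.4], [-0.0026, 0.0441, 0.002])
5 ([0.1, -0.2, 19.4], [-0.0032, 0.0465, 0.002])
4 ([0.1, -0.2, 20.4], [-0.0037, 0.0489, 0.002])
3 ([0.1, -0.2, 21.4], [-0.0044, 0.0513, 0.002])
2 ([0.1, -0.2, 22.4], [-0.005, 0.0536, 0.002])
1 ([0.1, -0.2, 23.4], [-0.0057, 0.056, 0.002])
0 ([0.0, -0.2, 24.4], [-0.0065, 0.0583, 0.002])
-1 ([0.0, -0.2, 25.4], [-0.0072, 0.0607, 0.002])
```

View pics/w11.png

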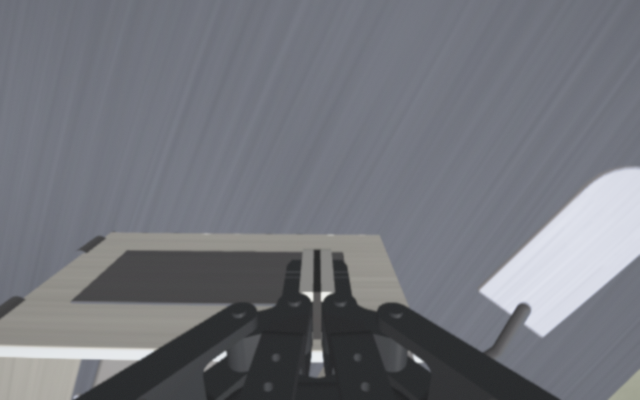

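>>> jog_arm --deltas '[[[0,0,2.4],[-0.003,0.005,0],0.0],[[0,0,4.4],[-0.006,0.0095,0],0.0],[[0,0,7.4],[-0.01,0.0163,0],0.0],[[0,0,9.4],[-0.014,0.0208,0],0.0],[[0,0,12.4],[-0.018,0.0268,0],0.0],[[0,0,14.4],[-0.0215,0.031,0],0.0],[[0,0,16.4],[-0.0225,0.035,0],0.0],[[0,0,18.4],[-0.023,0.038,0],0.0],[[0,0,19.4],[-0.023,0.04,0],0.0],[[0,0,20.4],[-0.023,0.042,0],0.0],[[0,0,20.4],[-0.023,0.042,0],0.0]]'

```text
t: 19.32
tool_pos: [0.6275, -0.0691, 0.0703]
tool_rot: [-3.137, -0.163, -0.002]
contact_force: [-0.7, 0.4, 0.1]
opening: 0.0002
```

```bash
python3 -c "
from h import *
o=ctrl.get_obs(); print(o['t'],o['tool_pos'],o['q'],o['contact_force'])
for th in (6,4,3,2,1,0,-1): print(th,rel(*dpose(th,.12,.0155,.07),o))
im=get_image('wrist');cv2.imwrite('pics/w12.png',im[:,:,::-1])
im=get_image('scene');cv2.imwrite('pics/s12.png',im[:,:,::-1])
crop('pics/s12.png','pics/s12a.png',195,130,365,260,4.6)
"
```

```text
19.3167 [ 0.6275 -0.0691  0.0703] [-0.2279  0.2121  1.7198  0.0011  1.2085 -0.3319] [-0.738   0.394   0.0985]
6 ([-0.0, -0.1, -1.9], [0.0007, -0.0037, 0.0003])
4 ([-0.0, -0.1, 0.1], [0.0013, 0.0005, 0.0003])
3 ([-0.0, -0.1, 1.1], [0.0016, 0.0026, 0.0003])
2 ([-0.0, -0.1, 2.1], [0.0018, 0.0047, 0.0003])
1 ([-0.0, -0.1, 3.1], [0.0019, 0.0068, 0.0003])
0 ([-0.0, -0.1, 4.1], [0.0021, 0.0089, 0.0003])
-1 ([-0.0, -0.1, 5.1], [0.0022, 0.011, 0.0003])
```

View pics/w12.png

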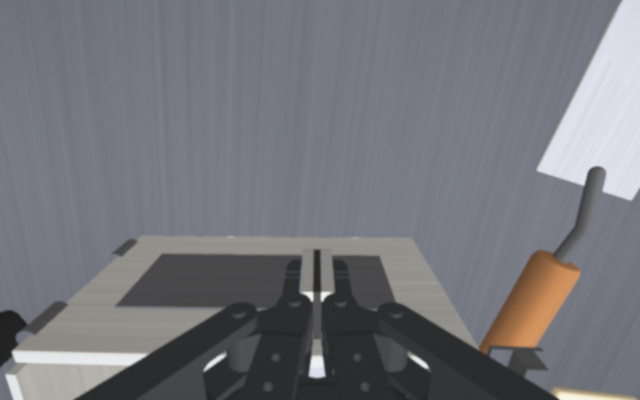

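View pics/s12a.png

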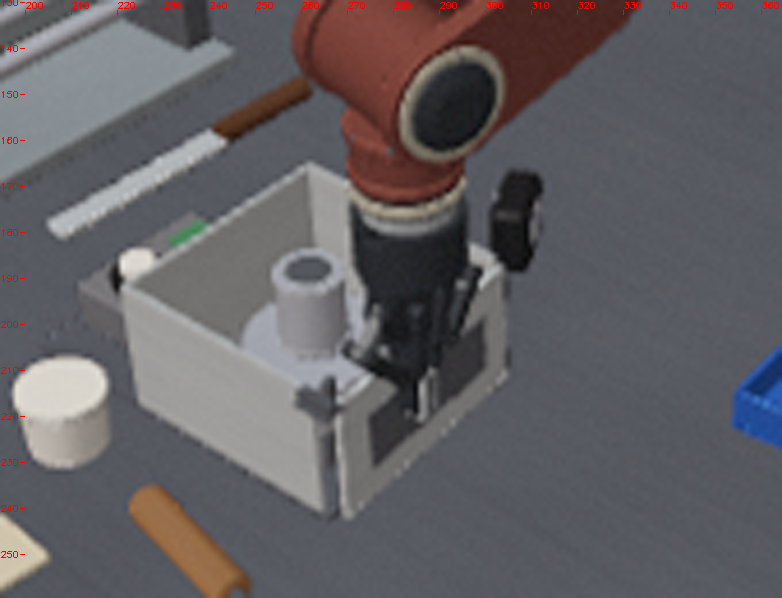

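The scene view shows the door about 4° short of shut, its edge at (270,240) beside the catch post. Now the firm last push.

>>> jog_arm --deltas '[[[0,0,1],[0,0.002,0],0.0],[[0,0,2],[0,0.004,0],0.0],[[0,0,3],[0,0.006,0],0.0],[[0,0,3.5],[0,0.0075,0],0.0],[[0,0,4],[0,0.009,0],0.0],[[0,0,4],[0,0.01,0],0.0]]'

```text
t: 19.92
tool_pos: [0.6286, -0.0768, 0.0703]
tool_rot: [-3.136, -0.052, -0.002]
contact_force: [0.7, 11.1, 2.6]
opening: 0.0001
```

```bash
python3 -c "
from h import *
o=ctrl.get_obs(); print(o['t'],o['tool_pos'],o['contact_force'])
for th in (1,0,-1): print(th,rel(*dpose(th,.12,.0155,.07),o))
im=get_image('scene');cv2.imwrite('pics/s13.png',im[:,:,::-1])
crop('pics/s13.png','pics/s13a.png',195,130,365,260,4.6)
"
```

```text
19.9167 [ 0.6286 -0.0768  0.0703] [ 0.685  11.1456  2.6298]
1 ([-0.3, -0.1, -0.9], [0.0016, -0.0011, 0.0003])
0 ([-0.3, -0.1, 0.1], [0.0018, 0.001, 0.0003])
-1 ([-0.3, -0.1, 1.1], [0.0021, 0.0031, 0.0003])
```

View pics/s13a.png

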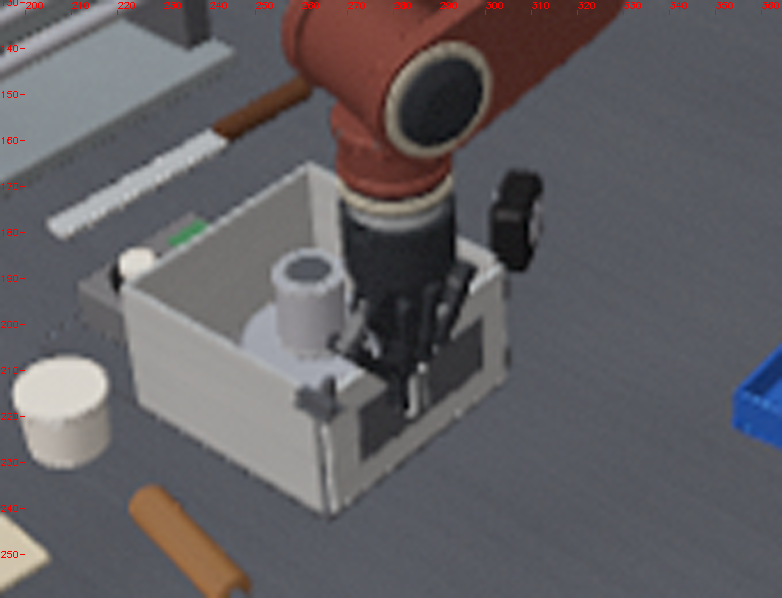

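>>> jog_arm --deltas '[[[0,0,0],[0,0.001,0],0.0],[[0,0,0],[0,0.002,0],0.0],[[0,0,0],[0,0.003,0],0.0],[[0,0,0],[0,0.003,0],0.0]]'

```text
t: 20.3
tool_pos: [0.6286, -0.0769, 0.0703]
tool_rot: [-3.131, -0.053, -0.002]
contact_force: [0.0, 19.0, 3.6]
opening: 0.0004
```

The tool doesn't yield with 19 N on it, so the door is on its stop. I'll back off and look.

>>> jog_arm --deltas '[[[0,0,0],[0,-0.005,0],0.0],[[0,0,0],[0,-0.02,0],0.0],[[0,0,0],[0,-0.045,0],0.0],[[0,0,0],[0,-0.06,-0.01],0.0],[[0,0,0],[0,-0.06,-0.04],0.0],[[0,0,0],[0,-0.06,-0.08],0.0],[[0,0,0],[0,-0.06,-0.12],0.0],[[0,0,0],[0,-0.06,-0.15],0.0],[[0,0,0],[0,-0.06,-0.155],0.0]]'

```text
t: 21.05
tool_pos: [0.6298, -0.0223, 0.235]
tool_rot: [3.139, 0.053, 0.023]
contact_force: [0.7, 0.1, 0.7]
opening: 0.0
```

```bash
python3 -c "
from h import *
plan([.6423,-.3504,.2],2)
o=ctrl.get_obs();print(o['contact_force'])
for n in ('scene','top','wrist'): cv2.imwrite(f'pics/{n}14.png',get_image(n)[:,:,::-1])
crop('pics/scene14.png','pics/s14a.png',195,150,365,260,4.6)
crop('pics/top14.png','pics/t14a.png',320,100,430,210,5)
"
```

```text
t 21.05 pos [ 0.6298 -0.0223  0.235 ] xyaw 1.950183421028963 z [ 0.0149 -0.0021 -0.9999] q [-0.1535  0.0529  1.6065  0.0002  1.4671 -0.1875] open 2.703755611099711e-05 F [0.7281 0.0722 0.663 ]
yaw 2 turn [ 0.1509 -0.85   -0.0509] shift [0.0008 0.3282 0.0359]
yaw 182 turn [ -1.3348  -0.237  179.944 ] shift [0.0008 0.3282 0.0359]
[0.7281 0.0722 0.663 ]
```

View pics/s14a.png

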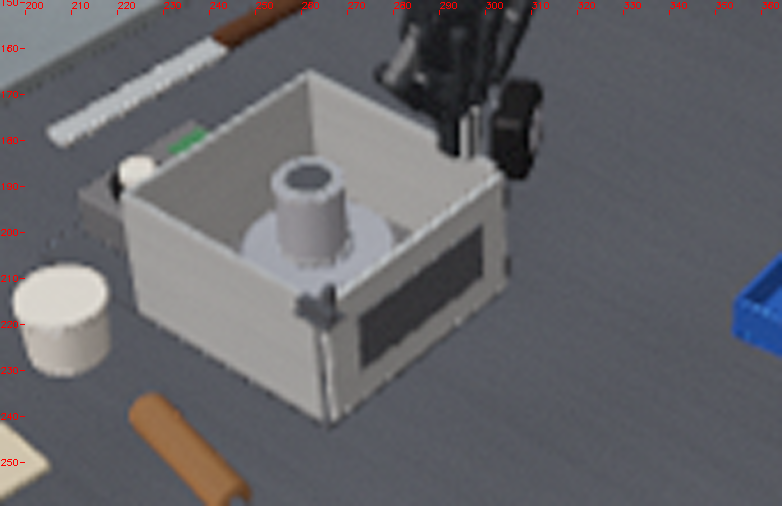

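View pics/t14a.png

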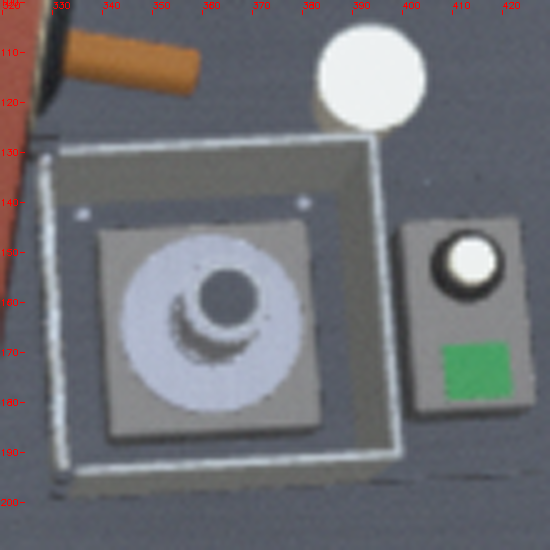

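View pics/wrist14.png

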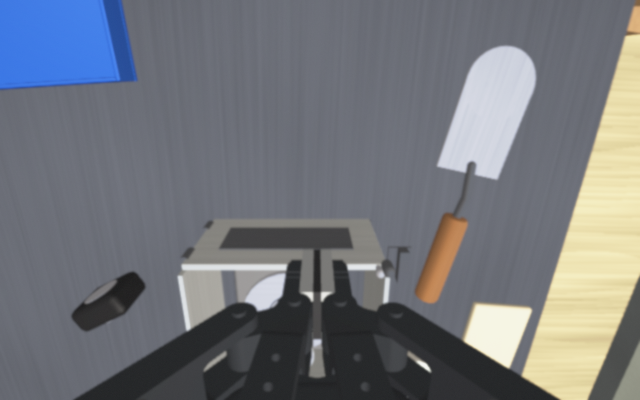

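The door is shut flush with the guard front in all three views, and the tin is still centred. Now I'll locate the button top.

```bash
python3 -c "
from h import *
crop('pics/w8.png','pics/w8a.png',240,280,400,380,5)
crop('pics/scene14.png','pics/s14b.png',200,165,260,215,12)
for z in (.046,.052,.058,.064,.07):
  P=px2w('top',413.9,151.3,z); print(z,P,w2px('scene',P),w2px('wrist',P,dict(tool_pos=np.array([.609,-.1948,.208]),tool_rot=np.array([3.137,.053,.018]))))
"
```

```text
0.046 [ 0.6451 -0.3528  0.046 ] [[222.9866 191.0306]] [[342.8243 313.8033]]
0.052 [ 0.6436 -0.3512  0.052 ] [[223.3947 189.6407]] [[342.0341 316.2325]]
0.058 [ 0.6422 -0.3497  0.058 ] [[223.8046 188.2444]] [[341.2165 318.7452]]
0.064 [ 0.6407 -0.3481  0.064 ] [[224.2164 186.8419]] [[340.37   321.3459]]
0.07 [ 0.6392 -0.3466  0.07  ] [[224.6299 185.4329]] [[339.4933 324.0391]]
```

View pics/s14b.png

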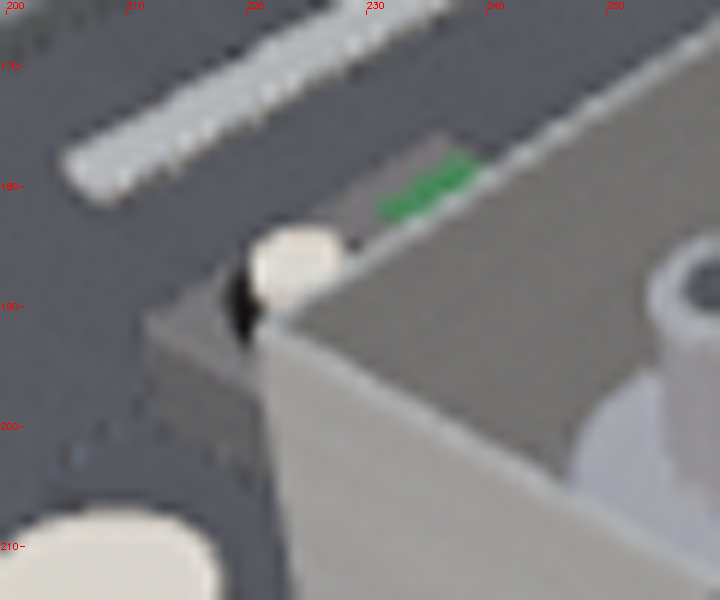

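View pics/w8a.png

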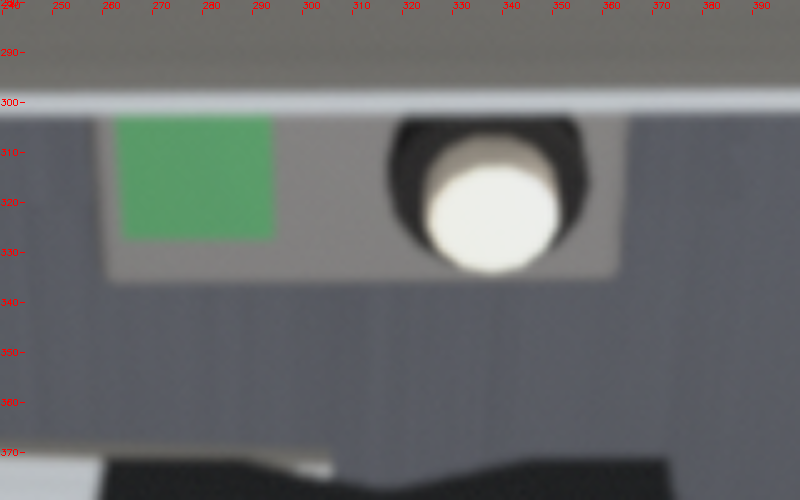

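>>> jog_arm --deltas '[[[0,0,0],[0,0.02,0],0.0],[[0,0,0],[0.001,0.05,0],0.0],[[0,0,0],[0.001,0.085,0],0.0],[[0,0,0],[0.001,0.12,0.005],0.0],[[0,0,0],[0.001,0.155,0.01],0.0],[[0,0,0],[0.001,0.19,0.02],0.0],[[0,0,0],[0.001,0.225,0.03],0.0],[[0,0,0],[0.001,0.26,0.035],0.0],[[0,0,0],[0.001,0.29,0.04],0.0],[[0,0,0],[0.001,0.313,0.045],0.0],[[0,0,0],[0.001,0.325,0.045],0.0],[[0,0,0],[0.001,0.327,0.045],0.0]]'

```text
t: 22.2
tool_pos: [0.6369, -0.3502, 0.1768]
tool_rot: [-3.138, -0.049, 0.004]
contact_force: [-0.3, 0.4, -1.2]
opening: 0.0002
```

>>> jog_arm --deltas '[[[0,0,0],[0,0,0],0.0],[[0,0,0],[0,0,0],0.0]]'

```text
t: 22.37
tool_pos: [0.6385, -0.3475, 0.1797]
tool_rot: [-3.139, -0.054, -0.001]
contact_force: [0.3, 0.1, 0.4]
opening: 0.0001
```

```bash
python3 -c "
from h import *
plan([.641,-.349,.08],2)
o=ctrl.get_obs()
im=get_image('wrist');cv2.imwrite('pics/w15.png',im[:,:,::-1])
print(w2px('wrist',[[.641,-.349,.064]],o))
"
```

```text
t 22.3667 pos [ 0.6385 -0.3475  0.1797] xyaw 1.9855777177128426 z [ 0.0008  0.0017 -1.    ] q [-0.6013  0.3191  1.3981  0.0018  1.4247 -0.6362] open 9.657734689959295e-05 F [0.343  0.1058 0.4401]
yaw 2 turn [-0.0949 -0.0464 -0.0144] shift [0.0023 0.0018 0.0997]
yaw 182 turn [ -0.0728   0.1491 179.9855] shift [0.0023 0.0018 0.0997]
[[319.7055 193.9373]]
```

View pics/w15.png

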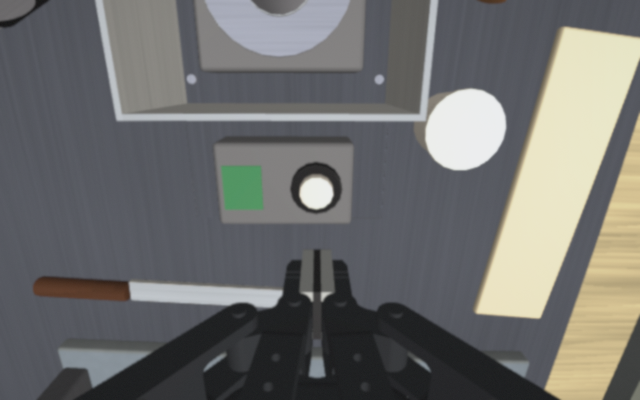

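The button top is at (316,192), which puts it almost straight under the current tool position. I'm descending.

>>> jog_arm --deltas '[[[0,0,0],[0,0,0.02],0.0],[[0,0,0],[0,0,0.05],0.0],[[0,0,0],[0,0,0.08],0.0],[[0,0,0],[0,0,0.1],0.0],[[0,0,0],[0,0,0.107],0.0],[[0,0,0],[0,0,0.109],0.0],[[0,0,0],[0,0,0.109],0.0]]'

```text
t: 23.0
tool_pos: [0.6391, -0.3482, 0.0719]
tool_rot: [-3.141, -0.054, -0.003]
contact_force: [0.9, -0.2, 0.3]
opening: 0.0002
```

>>> jog_arm --deltas '[[[0,0,0],[0,0,0.002],0.0],[[0,0,0],[0,0,0.004],0.0],[[0,0,0],[0,0,0.006],0.0],[[0,0,0],[0,0,0.008],0.0],[[0,0,0],[0,0,0.01],0.0]]'

```text
t: 23.42
tool_pos: [0.6397, -0.3495, 0.0628]
tool_rot: [3.14, 0.053, 0.007]
contact_force: [1.2, 0.2, 3.9]
opening: -0.0002
```

Contact is at about z = 0.064, 3.9 N so far. Pressing on to the stop.

>>> jog_arm --deltas '[[[0,0,0],[0,0,0.002],0.0],[[0,0,0],[0,0,0.004],0.0],[[0,0,0],[0,0,0.006],0.0],[[0,0,0],[0,0,0.007],0.0],[[0,0,0],[0,0,0.007],0.0]]'

```text
t: 23.83
tool_pos: [0.6401, -0.3497, 0.0617]
tool_rot: [3.14, 0.053, 0.005]
contact_force: [-9.7, 7.5, 27.3]
opening: 0.0
```

```bash
python3 -c "
from h import *
o=ctrl.get_obs(); print(o['t'],o['tool_pos'],o['contact_force'],o['wrist_torque'])
cv2.imwrite('pics/s16.png',get_image('scene')[:,:,::-1])
crop('pics/s16.png','pics/s16a.png',195,140,305,240,7)
cv2.imwrite('pics/w16.png',get_image('wrist')[:,:,::-1])
"
```

```text
23.8333 [ 0.6401 -0.3497  0.0617] [-9.727  7.467 27.272] [1.2558 1.748  0.0108]
```

View pics/s16a.png

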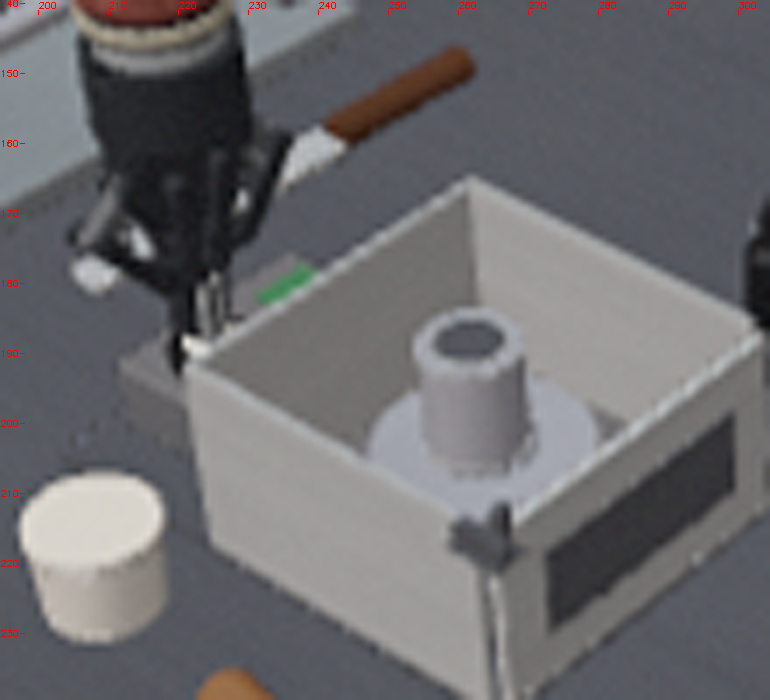

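View pics/w16.png

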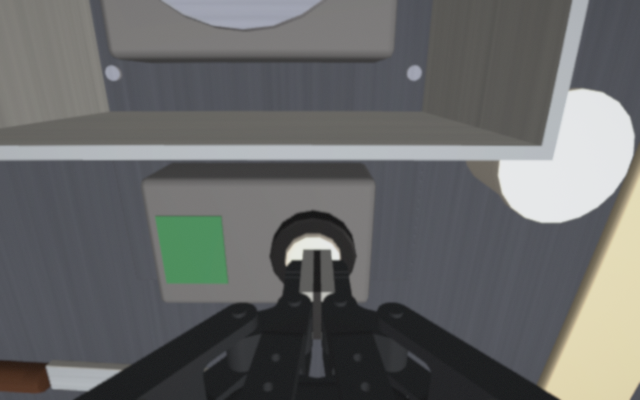

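The fingertip sits on the white button at about (315,255) and the 27 N is well past the 5 N needed. I'll let it go slowly, logging force against height to confirm the travel.

>>> jog_arm --deltas '[[[0,0,0],[0,0,-0.006],0.0],[[0,0,0],[0,0,-0.007],0.0],[[0,0,0],[0,0,-0.007],0.0]]'

```text
t: 24.18
tool_pos: [0.6398, -0.3496, 0.063]
tool_rot: [3.14, 0.053, 0.007]
contact_force: [3.6, -0.6, 4.0]
opening: 0.0001
```

>>> jog_arm --deltas '[[[0,0,0],[0,0,-0.002],0.0],[[0,0,0],[0,0,-0.002],0.0]]'

```text
t: 24.35
tool_pos: [0.6393, -0.3494, 0.0638]
tool_rot: [3.141, 0.053, 0.005]
contact_force: [2.2, -0.8, 3.9]
opening: 0.0001
```

>>> jog_arm --deltas '[[[0,0,0],[0,0,-0.002],0.0],[[0,0,0],[0,0,-0.002],0.0]]'

```text
t: 24.52
tool_pos: [0.6386, -0.349, 0.0651]
tool_rot: [-3.141, -0.053, -0.002]
contact_force: [2.6, -1.0, 3.8]
opening: 0.0003
```

>>> jog_arm --deltas '[[[0,0,0],[0,0,-0.002],0.0],[[0,0,0],[0,0,-0.002],0.0]]'

```text
t: 24.68
tool_pos: [0.6381, -0.3486, 0.0666]
tool_rot: [-3.14, -0.053, 0.0]
contact_force: [0.8, 0.1, 2.6]
opening: 0.0002
```

>>> jog_arm --deltas '[[[0,0,0],[0,0,-0.003],0.0],[[0,0,0],[0,0,-0.01],0.0],[[0,0,0],[0,0,-0.03],0.0],[[0,0,0],[0,0,-0.06],0.0],[[0,0,0],[0,0,-0.09],0.0],[[0,0,0],[0,0,-0.11],0.0],[[0,0,0],[0,0,-0.12],0.0],[[0,0,0],[0,0,-0.12],0.0],[[0,0,0],[0,0,-0.12],0.0]]'

```text
t: 25.43
tool_pos: [0.638, -0.3486, 0.1863]
tool_rot: [-3.14, -0.053, -0.0]
contact_force: [-0.3, 0.1, -0.2]
opening: 0.0002
```

```bash
python3 -c "
from h import *
o=ctrl.get_obs(); print(o['t'],o['tool_pos'],o['contact_force'],np.abs(o['dq']).max())
cv2.imwrite('pics/s17.png',get_image('scene')[:,:,::-1])
cv2.imwrite('pics/t17.png',get_image('top')[:,:,::-1])
crop('pics/s17.png','pics/s17a.png',195,140,475,310,2.8)
crop('pics/s17.png','pics/s17b.png',200,165,260,215,12)
"
```

```text
25.4333 [ 0.638  -0.3486  0.1863] [-0.3229  0.0804 -0.2067] 0.03351658476496775
```

View pics/s17a.png

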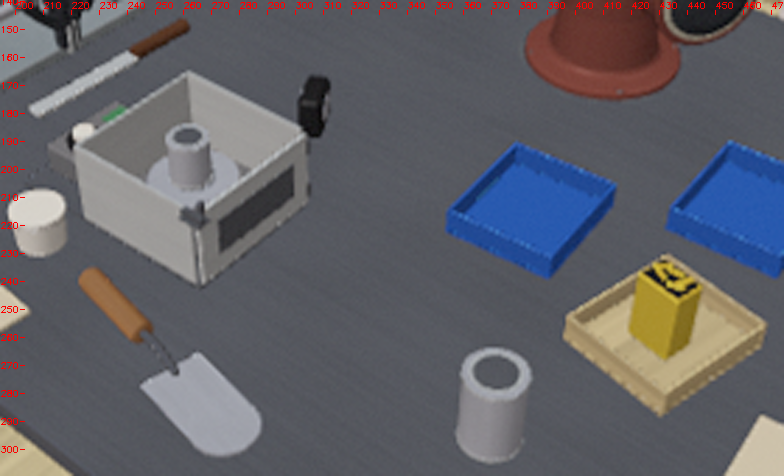

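View pics/s17b.png

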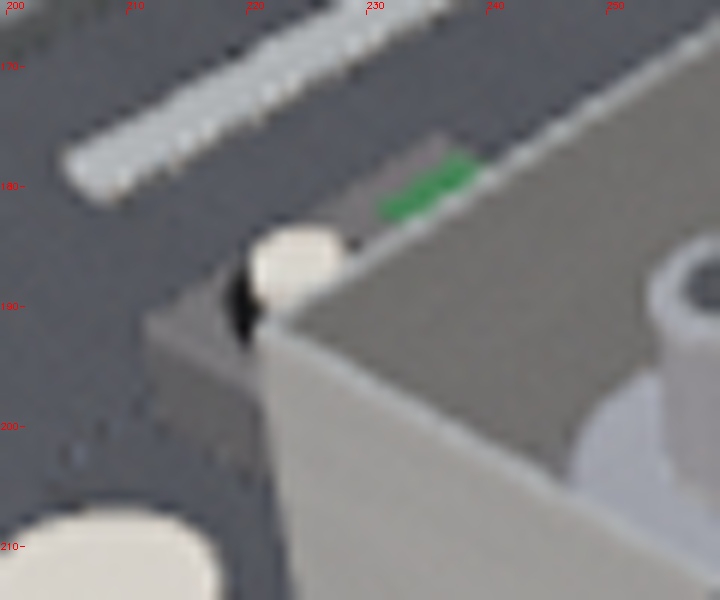

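View pics/t17.png

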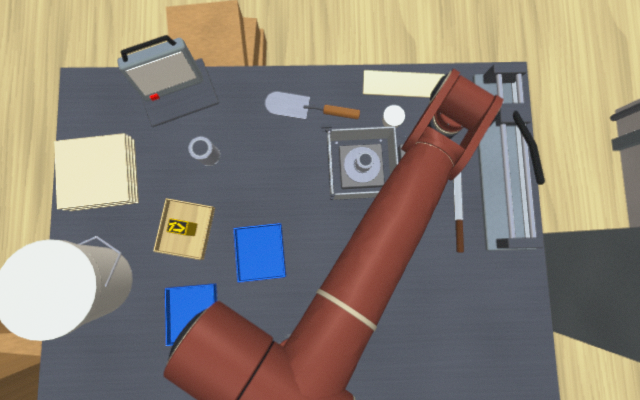

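All is in place: the pack is upright in the tray, the tin on the pan, the door flush and the button up again. The arm is clear, so I'm handing in.

```bash
python3 -c "
from h import *
print(job.finish_job())"
```

```text
the job is handed in; nothing more can be done
None
```

The scale is ready for weighing the hardener, and I handed the job in at about 25.5 s of the 72 s allowed. No verdict is reported, so what follows is from my own checks.

- **Wedge pack:** it stands upright in the plywood tray. The gripper let it go about 2 mm from my estimate of the tray centre.
- **Small tin:** I lowered it until the pan carried its weight, with the wrist force near zero, and then opened the fingers. It stands upright within a few mm of the pan centre, and the pan stayed well short of its stop.
- **Door:** I pushed it with up to 19 N until it no longer gave. It stayed shut and flush with the guard in all three camera views after the arm backed off. I had no direct reading of the door angle.
- **Weigh button:** I pressed it once against its stop with 27 N and let it go. From the force and height on release, the travel was at least 4.9 mm. In the last picture the button is up again.
- **Other things:** in the last pictures the big tin, trowel, file, tape measure and spacer tub show no visible shift. The arm touches nothing.

No check failed. The only disagreement was in the button's position: the first estimate was about 3 mm off, and I corrected it from the wrist camera before pressing.

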